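# Swap the vial behind the bottles

## Robot

A 6-joint arm with a two-finger parallel gripper is mounted at the origin on a cart in front of the work surface, level with it; the furniture and walls round the work are solid. World frame = base frame: x ahead of the robot, y to its left, z up, the work surface at z = 0. Lengths are in mm, angles in degrees, forces in N, time in s.
With the tool pointing down it reaches from about 325 to 925 mm from the base axis. Payload 3.1 kg.
Tool frame: the origin (TCP) lies between the finger pads; the fingertips stand r.tip_extent ahead of it and the grasp point (between the pads) lies 6 mm ahead of it (r.tip_extent is the distance from the TCP to the fingertips, in mm); z points along the fingers, y is the line along which they close (so a half turn about z gives the same grasp; the last joint's range is limited). The gripper opens to 85 mm and grips with 20 to 120 N. Pads are 22 mm wide; open, the fingers measure 114 mm over their backs; the gripper's body (76 mm by 85 mm) begins 54 mm behind the grasp point. The pads swing forward as they close: fully open they stand 13 mm farther back than shut.
Start: joints at [60.436, 12.427, 92.441, -0, 75.132, -6.429], TCP at [245.555, 574.754, 256.3] pointing down, gripper open.
Joint ranges: [-157.48, 157.48], [-44.54, 120.13], [17.64, 146.25], [-64.5, 244.5], [7.68, 150.69], [-147.95, 147.95]. Speed limits (degrees/s): [159.86, 159.86, 180, 180, 180, 180].

## Interface

Orientations are given as a 3x3 rotation matrix whose columns are the frame's x, y, z axes.
In Python, from rig import r gives the robot as it stands. The module is installed in compiled form; this text tells all that it offers.
- The arm moves only by the tool move_arm, never from a script. Its argument "moves" is a list of rows, each an object of numbers: "ax", "ay", "az": the turn, a rotation vector about the tool's x, y, z in rad; "tx", "ty", "tz": the shift along the tool's x, y, z in m; "jaw": the opening, from 0 (shut) to 1 (fully open). In form: [{"ax": .., "ay": .., "az": .., "tx": .., "ty": .., "tz": .., "jaw": ..}, ...]. A call has 1 to 5 rows; each row shifts and turns the commanded pose from where the row before left it, along the tool's axes as they then stand; what a row does not reach is not made up. A row lasts 1/12 s, in which the tool goes at most 41.7 mm and 7.16 degrees, less where a joint would pass 70% of its speed; a pose out of reach is approached as far as the arm can. A call with a gripper value outside its range is refused whole. The fingers move at their own pace and stop on an object; the grip force is fixed at half the most. Time passes only in rows, so rows that do not move let the fingers close. It gives the time, the measured TCP pose, the force, the opening and the grip force at its end, in the units of the state.
- r.state(): the state, without advancing time (a new reading comes with each control period).
- r.read_camera(name): name is "scene" or "top" or "wrist"; returns a dict with "pixels" (384x512x3 uint8, blue, green, red), "intrinsics" (3x3 intrinsics, pixels), "world_from_camera" (4x4, takes a point from camera to world coordinates); the wrist camera has in their place "mount" (4x4, takes a point from camera to tool coordinates, whose origin is the TCP and whose axes are the flange's). Camera axes: x right, y down, z forward; pixel columns grow to the right and rows downward; lengths in mm; the calibration is good to about 2 mm. A picture is of the moment at which its call begins: read the wrist's pose just before it. There is no depth.
- r.hand_in(): hands the job in; it is judged then, once.
The state is a dict: "clock": time; "qpos": joint angles; "qvel": joint speeds; "joint_efforts": joint torques, N m; "position": TCP position; "tool_rot": TCP orientation; "wrist_force": force on the tool from outside, world axes, zero at the start; "moment": the same for the moment, N m; "opening": finger opening in mm; "grip_force": force on a finger pad.
Only numpy, scipy, OpenCV 4.12 (cv2) and the standard library are available. Lean on these libraries where they do the work, as an engineer would, in place of code of your own. Each camera call takes 0.05 s, during which the arm holds its last target. There are 200 camera calls.

## Task

The empty vial standing behind the two bottles in the grey bottle stand has to be replaced. First clear both bottles out of the way, standing them in the metal side tray; then take the empty vial out and stand it in the middle of the white weighing boat, and stand the filled vial in the centre of the rear ring in its place; last, put each bottle back centred on the ring it came from. Everything ends standing upright and released; tip nothing over on the way and leave the beaker and the timer where they are.

Things in the scene. Friction and masses are not known exactly. Their poses are not given: they have to be found in the camera images.
- bottle_stand: Fixed grey stand: base 166 x 186 mm, 6 mm thick; backboard 70 mm high along the far edge (inner face at x = +80 mm); side lips 16 mm high (inner faces at y = +-89 mm). Origin on the worktop at the middle of the base; x to the backboard, y left, z up. Two flat white front rings, 74 mm across, centred at x = -38, y = +38 and -38 mm, carry one bottle each at the start.
- rear_ring (a point): Centre of the small rear ring (29 mm across, flat white marking), at stand x = +12, y = 0 mm, 6 mm over the worktop, close behind and between the two bottles. The empty vial stands on it at the start. Axes as the stand's.
- side_tray: Shallow open steel tray, 200 x 120 mm outside, 12 mm high, walls and floor 3 mm thick, fixed to the worktop, on the left or the right of the stand. Origin under its centre on the worktop; x along its long side, z up. Both bottles fit in it side by side along x.
- weigh_boat: Square white weighing boat, 71 mm wide and 16 mm high, fixed to the worktop on the other side of the stand from the tray; floor 2 mm thick, about 58 mm square between the walls. Origin under its centre on the worktop, axes along its sides, z up.
- short_bottle: The shorter screw-cap bottle, with blue cap: 103 mm high, round body 56 mm in diameter, cap 38 mm in diameter over the top 23 mm. 0.11 to 0.2 kg. Origin at the centre of its underside, z up. Starts on the left or right ring.
- tall_bottle: The taller and wider screw-cap bottle, with blue cap: 138 mm high, round body 67 mm in diameter, cap 40 mm in diameter over the top 23 mm. 0.22 to 0.34 kg. Origin at the centre of its underside, z up. Starts on the other front ring.
- empty_vial: Small empty clear-glass vial with black cap, on the rear ring at the start: 48 mm high, body 23 mm in diameter up to 38 mm, cap 19 mm in diameter above. 14 g. Origin at the centre of its underside, z up.
- filled_vial: Small vial of the same shape with amber contents, standing alone on the worktop in front of the weighing boat (on the robot's side of it) at the start: 48 mm high, body 23 mm in diameter up to 38 mm, cap 19 mm in diameter above. 14 g. Origin at the centre of its underside, z up.
- beaker: Bystander: glass beaker, 55 mm in diameter, 70 mm high, just beyond the work, left of the timer. Origin at the centre of its underside. To be left alone.
- timer: Bystander: white bench timer, 64 x 64 mm, 21 mm high, beyond the stand. Origin at the centre of its underside. To be left alone.

How it is judged (in metres and radians):
On the way, in this order (a step that is already met when the one before it is completed fails the run):
1. both bottles stand released in the side tray while the empty vial is still in its place (x of short_bottle in the frame of side_tray between -0.08 and 0.08 m and y of short_bottle in the frame of side_tray between -0.04 and 0.04 m and height (world z) of each of short_bottle, tall_bottle below 0.012 m and angle between each of short_bottle, tall_bottle's own z axis and vertical below 0.1 rad and linear speed of each of short_bottle, tall_bottle below 0.03 m/s and contact force between the fingers and short_bottle below 0.3 N and x of tall_bottle in the frame of side_tray between -0.08 and 0.08 m and y of tall_bottle in the frame of side_tray between -0.04 and 0.04 m and contact force between the fingers and tall_bottle below 0.3 N and distance of empty_vial from where it was at the start of the episode below 0.015 m), for 0.2 s.
2. the empty vial stands released in the weighing boat, the bottles still in the side tray (horizontal distance between empty_vial and weigh_boat below 0.02 m and height (world z) of empty_vial below 0.01 m and angle between each of empty_vial, short_bottle, tall_bottle's own z axis and vertical below 0.1 rad and linear speed of each of empty_vial, short_bottle, tall_bottle below 0.03 m/s and contact force between the fingers and empty_vial below 0.3 N and x of short_bottle in the frame of side_tray between -0.08 and 0.08 m and y of short_bottle in the frame of side_tray between -0.04 and 0.04 m and height (world z) of each of short_bottle, tall_bottle below 0.012 m and contact force between the fingers and short_bottle below 0.3 N and x of tall_bottle in the frame of side_tray between -0.08 and 0.08 m and y of tall_bottle in the frame of side_tray between -0.04 and 0.04 m and contact force between the fingers and tall_bottle below 0.3 N), for 0.2 s.
3. the filled vial stands released on the rear ring, the bottles still in the side tray (all of step 2 and horizontal distance between filled_vial and rear_ring below 0.012 m and height (world z) of filled_vial below 0.014 m and angle between filled_vial's own z axis and vertical below 0.1 rad and linear speed of filled_vial below 0.03 m/s and contact force between the fingers and filled_vial below 0.3 N), for 0.2 s.
At the end, for the whole second after the job is handed in: Each bottle stands upright within 15 mm of where it stood at the start, the filled vial upright on the stand within 12 mm of the rear ring's centre, the empty vial upright on the floor of the weighing boat within 20 mm of its centre; all released and at rest (horizontal distance between empty_vial and weigh_boat below 0.02 m and height (world z) of empty_vial below 0.01 m and angle between each of empty_vial, filled_vial, short_bottle, tall_bottle's own z axis and vertical below 0.1 rad and linear speed of each of empty_vial, filled_vial, short_bottle, tall_bottle below 0.03 m/s and contact force between the fingers and empty_vial below 0.3 N and horizontal distance between filled_vial and rear_ring below 0.012 m and height (world z) of filled_vial below 0.014 m and contact force between the fingers and filled_vial below 0.3 N and distance of each of short_bottle, tall_bottle from where it was at the start of the episode below 0.015 m and contact force between the fingers and short_bottle below 0.3 N and contact force between the fingers and tall_bottle below 0.3 N); the robot touches nothing.
It fails at once if the beaker or the timer is moved by more than 20 mm (distance of any of beaker, timer from where it was at the start of the episode above 0.02 m).
It fails at once if a bottle or a vial is tipped over (angle between any of short_bottle, tall_bottle, empty_vial, filled_vial's own z axis and vertical above 0.7 rad).
It also fails if it takes over 112 s, if anything falls off the work surface, if the arm or the gripper's body presses on something with over 40 N, if the wrist force passes 120 N, or if a joint passes its speed limit or range.

## Working session

There is one attempt and no reset: what is moved stays moved. The work goes in short steps, Python scripts to look and compute and a tool call to move; the robot and the scene stay as the last step left them, time stands still between calls to the robot, and variables do not carry over. Pictures are saved under pics/ and viewed, at most 14 in all, crops included, and the job is handed in when it is done.

Besides the shell and the picture viewer there is one more tool, called after "Call:" by a JSON object that holds its "method" and its "body", one argument or row to a line. move_arm: Moves the arm, as the interface text tells. Its arguments: {"type":"object","properties":{"moves":{"type":"array","items":{"type":"object","properties":{"ax":{"type":"number"},"ay":{"type":"number"},"az":{"type":"number"},"tx":{"type":"number"},"ty":{"type":"number"},"tz":{"type":"number"},"jaw":{"type":"number"}}}}},"required":["moves"]}

```bash
mkdir -p pics; ls; python3 - <<'E'
from rig import r
import cv2, numpy as np
s=r.state(); print(r.tip_extent, s)
for n in ("scene","top"):
    c=r.read_camera(n); cv2.imwrite(f"pics/{n}0.png",c["pixels"]); print(n,c["intrinsics"].tolist(),np.round(c["world_from_camera"],4).tolist())
c=r.read_camera("wrist"); print(c["intrinsics"].tolist(),np.round(c["mount"],4).tolist())
E
```

```text
pics
25.0 {'clock': 0.0, 'qpos': array([ 6.04349315e+01,  1.24773344e+01,  9.25283741e+01, -3.13627437e-04,
        7.51322108e+01, -6.42903417e+00]), 'qvel': array([ 0.04452299, -0.01445526, -0.04513085,  0.09498662,  0.04914975,
       -0.00515487]), 'joint_efforts': array([-1.60144249e-03, -3.96839905e+01, -3.03849185e+01, -1.47010778e-04,
        9.65625368e-03,  1.22639460e-05]), 'position': array([245.18303495, 574.07989869, 254.96291119]), 'tool_rot': array([[-9.19574965e-01,  3.92912819e-01, -1.18311078e-03],
       [ 3.92914511e-01,  9.19572614e-01, -2.09633365e-03],
       [ 2.64279911e-04, -2.39259734e-03, -9.99997103e-01]]), 'wrist_force': array([ 0.06570917, -0.70758143, -0.60848775]), 'moment': array([0.00873121, 0.00780404, 0.056711  ]), 'grip_force': 0.0, 'opening': 85.3368161312592}
scene [[393.4962299658383, 0.0, 255.00200296067112], [0.0, 393.4962299658383, 196.1224166516533], [0.0, 0.0, 1.0]] [[0.5414, -0.5715, 0.6167, -52.6514], [-0.8408, -0.3645, 0.4003, -399.2407], [-0.004, -0.7352, -0.6779, 705.7873], [0.0, 0.0, 0.0, 1.0]]
top [[367.2982454876675, 0.0, 264.3926143478511], [0.0, 367.2982454876675, 188.46652402347945], [0.0, 0.0, 1.0]] [[-0.0167, -0.9831, 0.1821, 395.3783], [-0.9999, 0.0172, 0.0013, -3.3172], [-0.0044, -0.182, -0.9833, 959.205], [0.0, 0.0, 0.0, 1.0]]
[[312.892085516478, 0.0, 253.7515452674293], [0.0, 312.892085516478, 190.68985088125885], [0.0, 0.0, 1.0]] [[-0.0008, -0.9586, -0.2847, 72.544], [1.0, -0.0009, 0.0003, 0.3465], [-0.0005, -0.2847, 0.9586, -116.9758], [0.0, 0.0, 0.0, 1.0]]
```

View pics/scene0.png

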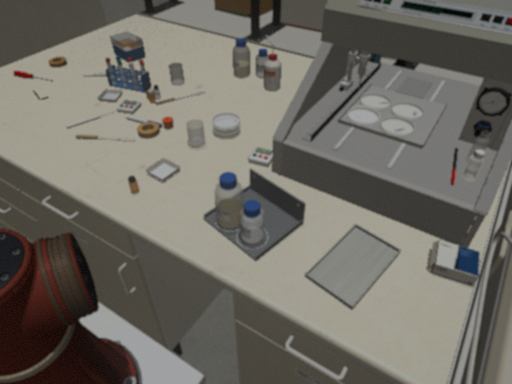

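View pics/top0.png

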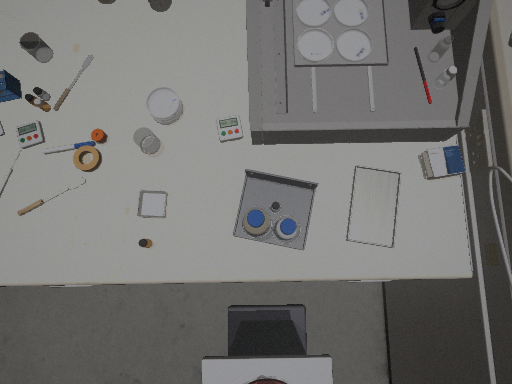

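The scene view shows the stand at about (254,215), with the tall bottle left and the short one right. The tray is at (354,265), the boat at (163,170) and the filled vial at (133,184). In the top view the caps are at (256,218) and (288,228), the vial at (276,206), the tray at (374,206), the boat at (153,204) and the filled vial at (145,243).

```bash
cat > h.py <<'E'
from rig import r
import cv2, numpy as np
def load(n):
    c=r.read_camera(n); return c["pixels"],c["intrinsics"],c["world_from_camera"]
def ray(uv,z,K,T):
    d=T[:3,:3]@np.linalg.solve(K,[uv[0],uv[1],1.]); o=T[:3,3]
    return (o+d*(z-o[2])/d[2])
def proj(p,K,T):
    q=T[:3,:3].T@(np.asarray(p,float)-T[:3,3]); q=K@q; return q[:2]/q[2]
def blobs(m,amin=8):
    n,l,s,c=cv2.connectedComponentsWithStats(m.astype(np.uint8)); 
    return [(c[i].round(1),s[i].tolist()) for i in range(1,n) if s[i,4]>=amin]
E
python3 - <<'E'
from h import *
im,K,T=load("top")
hsv=cv2.cvtColor(im,cv2.COLOR_BGR2HSV)
m=cv2.inRange(hsv,(105,110,60),(130,255,255)); m[:,:230]=0;m[:,310:]=0;m[:190]=0
for c,s in blobs(m): print("cap",c,s,ray(c,138,K,T).round(1),ray(c,103,K,T).round(1))
im2,K2,T2=load("scene"); h2=cv2.cvtColor(im2,cv2.COLOR_BGR2HSV)
m=cv2.inRange(h2,(105,110,60),(130,255,255)); m[:,:200]=0;m[:,280:]=0;m[:160]=0;m[220:]=0
for c,s in blobs(m): print("scenecap",c,s,ray(c,128,K2,T2).round(1),ray(c,93,K2,T2).round(1))
cv2.imwrite("pics/topcrop.png",cv2.resize(im[160:260,130:330],None,fx=4,fy=4,interpolation=cv2.INTER_CUBIC))
cv2.imwrite("pics/topcrop2.png",cv2.resize(im[150:260,310:430],None,fx=5,fy=5,interpolation=cv2.INTER_CUBIC))
E
```

```text
cap [255.3 217.9] [247, 210, 17, 17, 224] [480.7  19.2 138. ] [484.4  20.2 103. ]
cap [287.8 226. ] [281, 219, 15, 15, 183] [461.4 -53.  138. ] [464.2 -55.2 103. ]
scenecap [227.5 178.4] [220, 173, 15, 13, 142] [489.4  27.  128. ] [522.2  52.8  93. ]
scenecap [251.6 207.3] [244, 200, 16, 16, 195] [440.  -70.8 128. ] [469.9 -50.9  93. ]
```

View pics/topcrop.png

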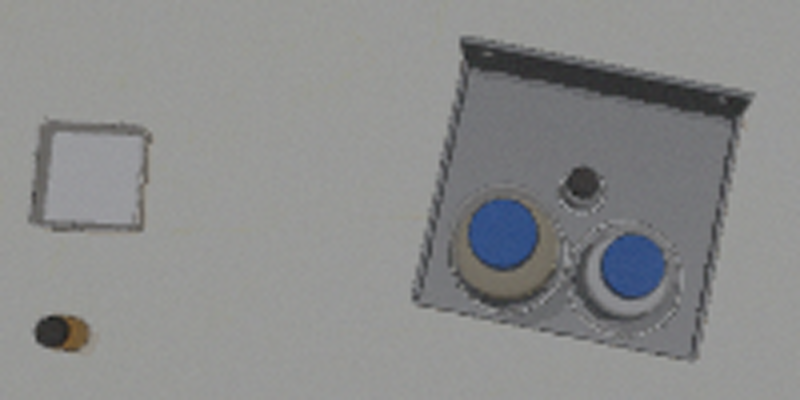

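View pics/topcrop2.png

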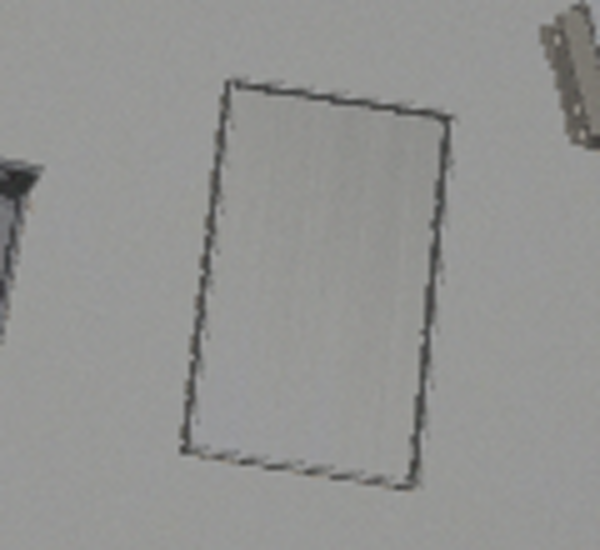

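The top crop shows the stand with the tall bottle on the left ring and the short one on the right, and the black vial cap at crop (582,182). The boat centre is near (95,177) and the filled vial's cap at (52,332). In the second crop the tray corners are (230,82), (450,118), (413,488) and (183,452).

```bash
python3 - <<'E'
from h import *
im,K,T=load("top"); im2,K2,T2=load("scene")
f=lambda c,z:ray(c,z,K,T)[:2]
tb=f((255.3,217.9),144); sb=f((287.8,226.),109); print("caps",tb.round(1),sb.round(1),np.linalg.norm(tb-sb))
y=(tb-sb)/np.linalg.norm(tb-sb); x=np.array([y[1],-y[0]]); O=(tb+sb)/2+38*x; print("stand",O.round(1),"yaw",np.degrees(np.arctan2(x[1],x[0])),"rear ring",(O+12*x).round(1))
g=cv2.cvtColor(im,cv2.COLOR_BGR2GRAY); 
for n,(a,b,c,d) in {"empty":(268,198,284,213),"filled":(134,236,156,250)}.items():
    m=np.zeros_like(g); m[b:d,a:c]=g[b:d,a:c]<75
    for c0,s in blobs(m): print(n,c0,s,f(c0,54 if n=="empty" else 48).round(1))
t=np.array([(230,82),(450,118),(413,488),(183,452)])/5+[310,150]
P=np.array([f(p,10) for p in t]); print("tray",P.round(1).tolist(),P.mean(0),[np.linalg.norm(P[i]-P[i-1]).round(1) for i in range(4)], np.degrees(np.arctan2(*(P[0]-P[3])[::-1])))
b=np.array([(42,120),(150,130),(143,230),(33,225)])/4+[130,160]
P=np.array([f(p,14) for p in b]); print("boat",P.round(1).tolist(),P.mean(0),[np.linalg.norm(P[i]-P[i-1]).round(1) for i in range(4)])
# scene cross-check of caps: top centre predicted pixel
for n,p in (("tall",[*tb,132.5]),("short",[*sb,97.5])): print(n,proj(p,K2,T2).round(1))
h2=cv2.cvtColor(im2,cv2.COLOR_BGR2HSV)
cv2.imwrite("pics/sc.png",cv2.resize(im2[130:280,110:310],None,fx=4,fy=4,interpolation=cv2.INTER_CUBIC))
E
```

```text
caps [480.1  19.1] [463.7 -54.8] 75.67297019953232
stand [509.  -26.1] yaw -12.512662805106702 rear ring [520.7 -28.7]
empty [275.2 205.2] [272, 202, 8, 8, 47] [520.2 -28.3]
filled [143.  242.5] [139, 239, 9, 8, 58] [434.2 298.7]
tray [[626.5, -246.2], [604.9, -361.2], [412.2, -326.2], [432.4, -210.1]] [ 518.97215876 -285.94622934] [np.float64(197.4), np.float64(117.0), np.float64(195.8), np.float64(117.8)] -10.53403743041763
boat [[572.0, 322.4], [564.1, 251.4], [498.6, 253.9], [503.1, 325.1]] [534.45579135 288.2172358 ] [np.float64(69.0), np.float64(71.4), np.float64(65.5), np.float64(71.4)]
tall [227.9 180.3]
short [251.5 208.1]
```

Call:
{"method": "move_arm", "body": {
  "moves": [
    {"az": -0.101,"jaw": 1},
    {"az": -0.101,"jaw": 1},
    {"az": -0.101,"jaw": 1},
    {"az": -0.101,"jaw": 1},
    {"jaw": 1}
  ]
}}

```text
validation failed for argument at $.mo...
```

Call:
{"method": "move_arm", "body": {
  "moves": [
    {"tx": -0.0145,"ty": -0.034,"jaw": 1},
    {"tx": -0.0145,"ty": -0.034,"jaw": 1},
    {"tx": -0.0145,"ty": -0.034,"jaw": 1},
    {"tx": -0.0145,"ty": -0.034,"jaw": 1},
    {"tx": -0.0145,"ty": -0.034,"jaw": 1}
  ]
}}

```text
validation failed for argument at $.mo...
```

Call:
{"method": "move_arm", "body": {
  "moves": [
    {"tx": -0.0145,"ty": -0.034,"jaw": 1},
    {"tx": -0.0145,"ty": -0.034,"jaw": 1},
    {"tx": -0.0145,"ty": -0.034,"jaw": 1},
    {"tx": -0.0145,"ty": -0.034,"jaw": 1},
    {"tx": -0.0145,"ty": -0.034,"jaw": 1}
  ]
}}

```text
validation failed for argument at $.mo...
```

Call:
{"method": "move_arm", "body": {
  "moves": [
    {"tx": -0.0145,"ty": -0.034,"jaw": 1},
    {"tx": -0.0145,"ty": -0.034,"jaw": 1},
    {"tx": -0.0145,"ty": -0.034,"jaw": 1},
    {"tx": -0.0145,"ty": -0.034,"jaw": 1},
    {"jaw": 1}
  ]
}}

```text
validation failed for argument at $.mo...
```

Call:
{"method": "move_arm", "body": {
  "moves": [
    {"ax": 0,"ay": 0,"az": -0.101,"tx": 0,"ty": 0,"tz": 0,"jaw": 1},
    {"ax": 0,"ay": 0,"az": -0.101,"tx": 0,"ty": 0,"tz": 0,"jaw": 1},
    {"ax": 0,"ay": 0,"az": -0.101,"tx": 0,"ty": 0,"tz": 0,"jaw": 1},
    {"ax": 0,"ay": 0,"az": -0.101,"tx": 0,"ty": 0,"tz": 0,"jaw": 1},
    {"ax": 0,"ay": 0,"az": 0,"tx": 0,"ty": 0,"tz": 0,"jaw": 1}
  ]
}}

```text
clock: 0.77
position: [245.5, 574.7, 256.3]
tool_rot: [[-1.0, -0.002, -0.0], [-0.002, 1.0, -0.0], [0.0, -0.0, -1.0]]
wrist_force: [-0.8, -0.1, 0.1]
opening: 85.3
grip_force: 0.0
```

Call:
{"method": "move_arm", "body": {
  "moves": [
    {"ax": 0,"ay": 0,"az": 0,"tx": -0.0156,"ty": -0.037,"tz": 0,"jaw": 1},
    {"ax": 0,"ay": 0,"az": 0,"tx": -0.0156,"ty": -0.037,"tz": 0,"jaw": 1},
    {"ax": 0,"ay": 0,"az": 0,"tx": -0.0156,"ty": -0.037,"tz": 0,"jaw": 1},
    {"ax": 0,"ay": 0,"az": 0,"tx": -0.0156,"ty": -0.037,"tz": 0,"jaw": 1},
    {"ax": 0,"ay": 0,"az": 0,"tx": -0.0156,"ty": -0.037,"tz": 0,"jaw": 1}
  ]
}}

```text
clock: 1.18
position: [323.8, 388.2, 256.3]
tool_rot: [[-1.0, 0.002, 0.0], [0.002, 1.0, 0.0], [-0.0, 0.0, -1.0]]
wrist_force: [0.8, -0.7, -0.4]
opening: 85.7
grip_force: 0.0
```

Call:
{"method": "move_arm", "body": {
  "moves": [
    {"ax": 0,"ay": 0,"az": 0,"tx": -0.0156,"ty": -0.037,"tz": 0,"jaw": 1},
    {"ax": 0,"ay": 0,"az": 0,"tx": -0.0156,"ty": -0.037,"tz": 0,"jaw": 1},
    {"ax": 0,"ay": 0,"az": 0,"tx": -0.0156,"ty": -0.037,"tz": 0,"jaw": 1},
    {"ax": 0,"ay": 0,"az": 0,"tx": -0.0156,"ty": -0.037,"tz": 0,"jaw": 1},
    {"ax": 0,"ay": 0,"az": 0,"tx": -0.0156,"ty": -0.037,"tz": 0,"jaw": 1}
  ]
}}

```text
clock: 1.6
position: [402.0, 203.0, 256.7]
tool_rot: [[-1.0, 0.002, 0.001], [0.002, 1.0, 0.0], [-0.001, 0.0, -1.0]]
wrist_force: [1.7, -0.0, -0.5]
opening: 85.2
grip_force: 0.0
```

Call:
{"method": "move_arm", "body": {
  "moves": [
    {"ax": 0,"ay": 0,"az": 0,"tx": -0.0156,"ty": -0.037,"tz": 0,"jaw": 1},
    {"ax": 0,"ay": 0,"az": 0,"tx": -0.0156,"ty": -0.037,"tz": 0,"jaw": 1},
    {"ax": 0,"ay": 0,"az": 0,"tx": -0.0156,"ty": -0.037,"tz": 0,"jaw": 1},
    {"ax": 0,"ay": 0,"az": 0,"tx": -0.0156,"ty": -0.037,"tz": 0,"jaw": 1},
    {"ax": 0,"ay": 0,"az": 0,"tx": -0.0156,"ty": -0.037,"tz": 0,"jaw": 1}
  ]
}}

```text
clock: 2.02
position: [480.1, 17.8, 256.7]
tool_rot: [[-1.0, 0.003, 0.001], [0.003, 1.0, 0.0], [-0.001, 0.0, -1.0]]
wrist_force: [1.6, 0.5, 0.4]
opening: 85.3
grip_force: 0.0
```

Call:
{"method": "move_arm", "body": {
  "moves": [
    {"ax": 0,"ay": 0,"az": 0,"tx": 0,"ty": 0,"tz": 0.02,"jaw": 1},
    {"ax": 0,"ay": 0,"az": 0,"tx": 0,"ty": 0,"tz": 0.02,"jaw": 1},
    {"ax": 0,"ay": 0,"az": 0,"tx": 0,"ty": 0,"tz": 0,"jaw": 1}
  ]
}}

```text
clock: 2.27
position: [477.0, 19.0, 212.4]
tool_rot: [[-1.0, 0.005, -0.008], [0.005, 1.0, 0.001], [0.008, 0.001, -1.0]]
wrist_force: [-0.8, -0.2, -0.3]
opening: 85.0
grip_force: 0.0
```

```bash
cat >> h.py <<'E'
def wrist():
    s=r.state(); c=r.read_camera("wrist")
    W=np.eye(4); W[:3,:3]=s["tool_rot"]; W[:3,3]=s["position"]
    return c["pixels"],c["intrinsics"],W@c["mount"]
def caps(zs,lo=(105,110,50),hi=(130,255,255),amin=150):
    im,K,T=wrist(); m=cv2.inRange(cv2.cvtColor(im,cv2.COLOR_BGR2HSV),lo,hi)
    for c,s in blobs(m,amin): print(c,s,[ray(c,z,K,T)[:2].round(1).tolist() for z in zs])
    return im
E
python3 - <<'E'
from h import *
print(r.state()["position"])
im=caps((144,109)); cv2.imwrite("pics/w1.png",im); print(r.state()["position"])
E
```

```text
[477.03784052  18.99745934 212.42178674]
[151.5 180.7] [128, 157, 49, 48, 1805] [[452.5, -43.1], [461.4, -54.9]]
[253.2 219.2] [225, 193, 58, 54, 2435] [[478.1, 19.1], [491.8, 19.0]]
[477.78839813  19.52561746 214.08846941]
```

View pics/w1.png

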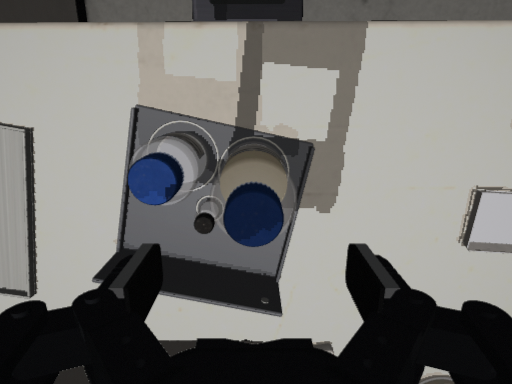

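The wrist view shows the tall cap centred at (253,219) between the open fingers, with the short cap at (151,181). Both rays agree with the top view.

Call:
{"method": "move_arm", "body": {
  "moves": [
    {"ax": 0,"ay": 0,"az": 0,"tx": 0,"ty": 0,"tz": 0.023,"jaw": 1},
    {"ax": 0,"ay": 0,"az": 0,"tx": 0,"ty": 0,"tz": 0.023,"jaw": 1},
    {"ax": 0,"ay": 0,"az": 0,"tx": 0,"ty": 0,"tz": 0.023,"jaw": 1},
    {"ax": 0,"ay": 0,"az": 0,"tx": 0,"ty": 0,"tz": 0,"jaw": 1},
    {"ax": 0,"ay": 0,"az": 0,"tx": 0,"ty": 0,"tz": 0,"jaw": 1}
  ]
}}

```text
clock: 2.73
position: [479.1, 20.4, 147.4]
tool_rot: [[-1.0, -0.0, -0.002], [-0.0, 1.0, 0.0], [0.002, 0.0, -1.0]]
wrist_force: [0.8, 0.9, 0.4]
opening: 85.4
grip_force: 0.0
```

Call:
{"method": "move_arm", "body": {
  "moves": [
    {"ax": 0,"ay": 0,"az": 0,"tx": 0,"ty": 0,"tz": 0,"jaw": 0.7},
    {"ax": 0,"ay": 0,"az": 0,"tx": 0,"ty": 0,"tz": 0,"jaw": 0.6},
    {"ax": 0,"ay": 0,"az": 0,"tx": 0,"ty": 0,"tz": 0,"jaw": 0.5},
    {"ax": 0,"ay": 0,"az": 0,"tx": 0,"ty": 0,"tz": 0,"jaw": 0.3},
    {"ax": 0,"ay": 0,"az": 0,"tx": 0,"ty": 0,"tz": 0,"jaw": 0}
  ]
}}

```text
clock: 3.15
position: [481.2, 19.0, 149.6]
tool_rot: [[-1.0, -0.001, 0.003], [-0.001, 1.0, -0.002], [-0.003, -0.002, -1.0]]
wrist_force: [-2.6, -3.0, 6.8]
opening: 40.0
grip_force: 54.0
```

Call:
{"method": "move_arm", "body": {
  "moves": [
    {"ax": 0,"ay": 0,"az": 0,"tx": 0,"ty": 0,"tz": 0,"jaw": 0},
    {"ax": 0,"ay": 0,"az": 0,"tx": 0,"ty": 0,"tz": 0,"jaw": 0},
    {"ax": 0,"ay": 0,"az": 0,"tx": 0,"ty": 0,"tz": 0,"jaw": 0},
    {"ax": 0,"ay": 0,"az": 0,"tx": 0,"ty": 0,"tz": 0,"jaw": 0},
    {"ax": 0,"ay": 0,"az": 0,"tx": 0,"ty": 0,"tz": 0,"jaw": 0}
  ]
}}

```text
clock: 3.57
position: [481.1, 18.9, 149.6]
tool_rot: [[-1.0, -0.001, 0.003], [-0.001, 1.0, -0.002], [-0.003, -0.002, -1.0]]
wrist_force: [-2.0, -1.1, 6.4]
opening: 39.9
grip_force: 53.9
```

Call:
{"method": "move_arm", "body": {
  "moves": [
    {"ax": 0,"ay": 0,"az": 0,"tx": 0,"ty": 0,"tz": -0.012,"jaw": 0},
    {"ax": 0,"ay": 0,"az": 0,"tx": 0,"ty": 0,"tz": -0.027,"jaw": 0},
    {"ax": 0,"ay": 0,"az": 0,"tx": 0,"ty": 0,"tz": -0.027,"jaw": 0},
    {"ax": 0,"ay": 0,"az": 0,"tx": 0,"ty": 0,"tz": -0.027,"jaw": 0},
    {"ax": 0,"ay": 0,"az": 0,"tx": 0,"ty": 0,"tz": -0.027,"jaw": 0}
  ]
}}

```text
clock: 3.98
position: [478.8, 19.9, 267.8]
tool_rot: [[-1.0, -0.0, -0.002], [-0.0, 1.0, 0.0], [0.002, 0.0, -1.0]]
wrist_force: [-0.1, -0.1, -4.3]
opening: 39.5
grip_force: 53.1
```

Call:
{"method": "move_arm", "body": {
  "moves": [
    {"ax": 0,"ay": 0,"az": 0,"tx": 0,"ty": 0,"tz": 0,"jaw": 0},
    {"ax": 0,"ay": 0,"az": 0,"tx": -0.006,"ty": -0.013,"tz": 0,"jaw": 0},
    {"ax": 0,"ay": 0,"az": 0,"tx": -0.006,"ty": -0.025,"tz": 0,"jaw": 0},
    {"ax": 0,"ay": 0,"az": 0,"tx": -0.006,"ty": -0.025,"tz": 0,"jaw": 0},
    {"ax": 0,"ay": 0,"az": 0,"tx": -0.006,"ty": -0.025,"tz": 0,"jaw": 0}
  ]
}}

```text
clock: 4.4
position: [502.8, -68.6, 265.3]
tool_rot: [[-1.0, -0.001, -0.003], [-0.001, 1.0, 0.001], [0.003, 0.001, -1.0]]
wrist_force: [-0.4, 0.9, -2.3]
opening: 39.4
grip_force: 52.8
```

Call:
{"method": "move_arm", "body": {
  "moves": [
    {"ax": 0,"ay": 0,"az": 0,"tx": -0.006,"ty": -0.025,"tz": 0,"jaw": 0},
    {"ax": 0,"ay": 0,"az": 0,"tx": -0.006,"ty": -0.025,"tz": 0,"jaw": 0},
    {"ax": 0,"ay": 0,"az": 0,"tx": -0.006,"ty": -0.025,"tz": 0,"jaw": 0},
    {"ax": 0,"ay": 0,"az": 0,"tx": -0.006,"ty": -0.025,"tz": 0,"jaw": 0},
    {"ax": 0,"ay": 0,"az": 0,"tx": -0.006,"ty": -0.025,"tz": 0,"jaw": 0}
  ]
}}

```text
clock: 4.82
position: [532.8, -193.9, 264.9]
tool_rot: [[-1.0, 0.0, -0.003], [0.0, 1.0, 0.002], [0.003, 0.002, -1.0]]
wrist_force: [-0.1, 0.2, -3.4]
opening: 39.4
grip_force: 52.8
```

Call:
{"method": "move_arm", "body": {
  "moves": [
    {"ax": 0,"ay": 0,"az": 0,"tx": -0.006,"ty": -0.025,"tz": 0,"jaw": 0},
    {"ax": 0,"ay": 0,"az": 0,"tx": -0.006,"ty": -0.025,"tz": 0,"jaw": 0},
    {"ax": 0,"ay": 0,"az": 0,"tx": -0.006,"ty": -0.025,"tz": 0,"jaw": 0},
    {"ax": 0,"ay": 0,"az": 0,"tx": 0,"ty": 0,"tz": 0,"jaw": 0},
    {"ax": 0,"ay": 0,"az": 0,"tx": 0,"ty": 0,"tz": 0,"jaw": 0}
  ]
}}

```text
clock: 5.23
position: [550.8, -268.9, 264.8]
tool_rot: [[-1.0, 0.002, -0.003], [0.002, 1.0, 0.002], [0.003, 0.002, -1.0]]
wrist_force: [-0.0, 1.0, -2.2]
opening: 39.0
grip_force: 59.5
```

Call:
{"method": "move_arm", "body": {
  "moves": [
    {"ax": 0,"ay": 0,"az": 0,"tx": -0.01,"ty": -0.025,"tz": 0,"jaw": 0},
    {"ax": 0,"ay": 0,"az": 0,"tx": 0,"ty": 0,"tz": 0.02,"jaw": 0},
    {"ax": 0,"ay": 0,"az": 0,"tx": 0,"ty": 0,"tz": 0.03,"jaw": 0},
    {"ax": 0,"ay": 0,"az": 0,"tx": 0,"ty": 0,"tz": 0.03,"jaw": 0},
    {"ax": 0,"ay": 0,"az": 0,"tx": 0,"ty": 0,"tz": 0.02,"jaw": 0}
  ]
}}

```text
clock: 5.65
position: [559.5, -290.6, 162.7]
tool_rot: [[-1.0, -0.001, -0.005], [-0.001, 1.0, 0.004], [0.005, 0.004, -1.0]]
wrist_force: [-1.2, 0.0, -3.5]
opening: 37.6
grip_force: 63.9
```

Call:
{"method": "move_arm", "body": {
  "moves": [
    {"ax": 0,"ay": 0,"az": 0,"tx": 0,"ty": 0,"tz": 0,"jaw": 0},
    {"ax": 0,"ay": 0,"az": 0,"tx": 0,"ty": 0,"tz": 0,"jaw": 0}
  ]
}}

```text
clock: 5.82
position: [560.0, -291.0, 164.5]
tool_rot: [[-1.0, -0.001, -0.005], [-0.001, 1.0, 0.004], [0.005, 0.004, -1.0]]
wrist_force: [1.4, -0.8, -2.0]
opening: 37.9
grip_force: 64.5
```

```bash
python3 - <<'E'
from h import *
im,K,T=load("scene"); cv2.imwrite("pics/s2.png",cv2.resize(im[120:320,200:440],None,fx=3,fy=3)); print(r.state()["position"])
E
```

```text
[ 561.62497479 -292.2656643   167.07202438]
```

View pics/s2.png

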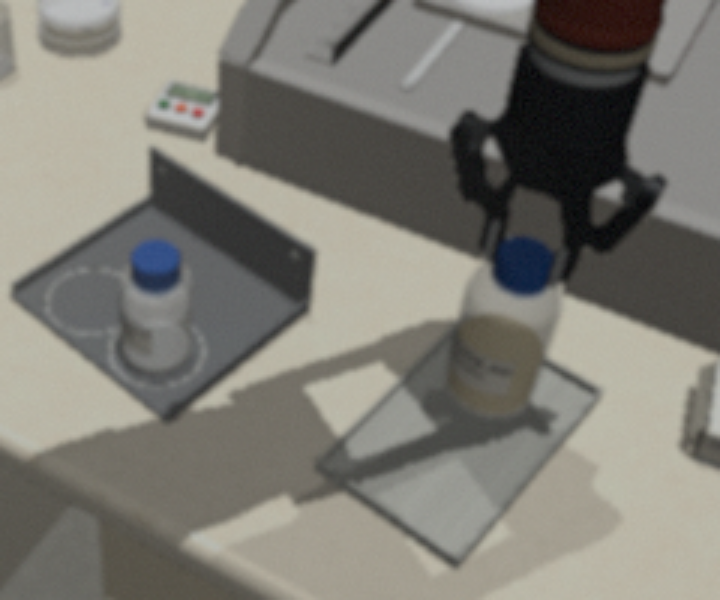

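```bash
python3 - <<'E'
from h import *
im,K,T=load("scene"); s=r.state(); print(s["position"],s["wrist_force"],s["opening"],s["grip_force"])
m=cv2.inRange(cv2.cvtColor(im,cv2.COLOR_BGR2HSV),(105,110,40),(130,255,255)); m[:,:340]=0;m[:,400:]=0;m[:190]=0;m[230:]=0
print(blobs(m,50))
for z in range(115,150,5): print(z,proj([561,-292,z],K,T).round(1))
E
```

```text
[ 562.67443266 -293.15551406  168.82827248] [ 0.38163054 -0.27472748 -2.09904513] 37.43552121766789 64.46551949789864
[(array([374.9, 206.6]), [366, 198, 19, 19, 279])]
115 [372.  217.5]
120 [372.5 215.8]
125 [373.  214.1]
130 [373.5 212.4]
135 [373.9 210.7]
140 [374.4 208.9]
145 [374.9 207.2]
```

Call:
{"method": "move_arm", "body": {
  "moves": [
    {"ax": 0,"ay": 0,"az": 0,"tx": 0,"ty": 0,"tz": 0.007,"jaw": 0},
    {"ax": 0,"ay": 0,"az": 0,"tx": 0,"ty": 0,"tz": 0.004,"jaw": 0}
  ]
}}

```text
clock: 6.08
position: [563.1, -293.9, 158.4]
tool_rot: [[-1.0, -0.0, 0.004], [-0.0, 1.0, -0.002], [-0.004, -0.002, -1.0]]
wrist_force: [-0.3, -0.1, -3.4]
opening: 37.9
grip_force: 64.5
```

```bash
cat >> h.py <<'E'
def scenecap(x0,x1,y0,y1,p,zs):
    im,K,T=load("scene"); s=r.state(); print(s["position"].round(1),s["wrist_force"].round(1),s["opening"].round(1),s["grip_force"].round(1))
    m=cv2.inRange(cv2.cvtColor(im,cv2.COLOR_BGR2HSV),(105,110,40),(130,255,255)); k=m*0;k[y0:y1,x0:x1]=m[y0:y1,x0:x1]
    print(blobs(k,50)); print([(z,proj([*p,z],K,T).round(1).tolist()) for z in zs])
E
python3 -c "
from h import *
scenecap(340,400,190,230,(562,-293),(120,130,140))"
```

```text
Traceback (most recent call last):
  File "h.py", line 22, in scenecap
    im,K,T=load("scene"); s=r.state(); print(s["position"].round(1),s["wrist_force"].round(1),s["opening"].round(1),s["grip_force"].round(1))
                                                                                              ^^^^^^^^^^^^^^^^^^
AttributeError: 'float' object has no attribute 'round'
```

```bash
sed -i 's/s\["opening"\].round(1),s\["grip_force"\].round(1)/s["opening"],s["grip_force"]/' h.py
python3 -c "
from h import *
scenecap(340,400,190,230,(562,-293),(120,130,140))"
```

```text
[ 561.6 -293.   156.3] [-0.1 -0.4 -3.6] 37.79322554861127 64.50609271094436
[(array([374.5, 210.5]), [366, 202, 19, 18, 269])]
[(120, [373.1, 215.7]), (130, [374.1, 212.3]), (140, [375.1, 208.8])]
```

Call:
{"method": "move_arm", "body": {
  "moves": [
    {"ax": 0,"ay": 0,"az": 0,"tx": 0,"ty": 0,"tz": 0.003,"jaw": 0},
    {"ax": 0,"ay": 0,"az": 0,"tx": 0,"ty": 0,"tz": 0,"jaw": 0},
    {"ax": 0,"ay": 0,"az": 0,"tx": 0,"ty": 0,"tz": 0,"jaw": 0}
  ]
}}

```text
clock: 6.43
position: [561.6, -293.2, 153.2]
tool_rot: [[-1.0, -0.0, -0.0], [-0.0, 1.0, 0.0], [0.0, 0.0, -1.0]]
wrist_force: [-0.5, -0.8, -3.2]
opening: 37.6
grip_force: 64.5
```

Call:
{"method": "move_arm", "body": {
  "moves": [
    {"ax": 0,"ay": 0,"az": 0,"tx": 0,"ty": 0,"tz": 0.003,"jaw": 0},
    {"ax": 0,"ay": 0,"az": 0,"tx": 0,"ty": 0,"tz": 0,"jaw": 0},
    {"ax": 0,"ay": 0,"az": 0,"tx": 0,"ty": 0,"tz": 0,"jaw": 0}
  ]
}}

```text
clock: 6.68
position: [561.6, -293.2, 150.1]
tool_rot: [[-1.0, -0.0, -0.0], [-0.0, 1.0, 0.0], [0.0, 0.0, -1.0]]
wrist_force: [0.1, -0.9, -2.7]
opening: 37.8
grip_force: 64.5
```

Call:
{"method": "move_arm", "body": {
  "moves": [
    {"ax": 0,"ay": 0,"az": 0,"tx": 0,"ty": 0,"tz": 0.002,"jaw": 0},
    {"ax": 0,"ay": 0,"az": 0,"tx": 0,"ty": 0,"tz": 0,"jaw": 0},
    {"ax": 0,"ay": 0,"az": 0,"tx": 0,"ty": 0,"tz": 0,"jaw": 0}
  ]
}}

```text
clock: 6.93
position: [562.4, -293.4, 149.9]
tool_rot: [[-1.0, -0.0, 0.001], [-0.0, 1.0, -0.0], [-0.001, -0.0, -1.0]]
wrist_force: [-2.7, 1.0, 4.6]
opening: 37.4
grip_force: 65.7
```

Call:
{"method": "move_arm", "body": {
  "moves": [
    {"ax": 0,"ay": 0,"az": 0,"tx": 0,"ty": 0,"tz": 0.0015,"jaw": 0},
    {"ax": 0,"ay": 0,"az": 0,"tx": 0,"ty": 0,"tz": 0,"jaw": 0},
    {"ax": 0,"ay": 0,"az": 0,"tx": 0,"ty": 0,"tz": 0,"jaw": 0}
  ]
}}

```text
clock: 7.18
position: [562.9, -293.5, 149.9]
tool_rot: [[-1.0, -0.0, 0.002], [-0.0, 1.0, -0.001], [-0.002, -0.001, -1.0]]
wrist_force: [-2.4, 3.5, 10.0]
opening: 37.7
grip_force: 66.7
```

Call:
{"method": "move_arm", "body": {
  "moves": [
    {"ax": 0,"ay": 0,"az": 0,"tx": 0,"ty": 0,"tz": -0.002,"jaw": 0},
    {"ax": 0,"ay": 0,"az": 0,"tx": 0,"ty": 0,"tz": 0,"jaw": 0.6},
    {"ax": 0,"ay": 0,"az": 0,"tx": 0,"ty": 0,"tz": 0,"jaw": 0.7},
    {"ax": 0,"ay": 0,"az": 0,"tx": 0,"ty": 0,"tz": 0,"jaw": 0.8},
    {"ax": 0,"ay": 0,"az": 0,"tx": 0,"ty": 0,"tz": 0,"jaw": 0.9}
  ]
}}

```text
clock: 7.6
position: [561.7, -293.3, 148.5]
tool_rot: [[-1.0, -0.0, -0.0], [-0.0, 1.0, -0.0], [0.0, -0.0, -1.0]]
wrist_force: [-0.6, -0.3, -0.4]
opening: 76.6
grip_force: 0.0
```

Call:
{"method": "move_arm", "body": {
  "moves": [
    {"ax": 0,"ay": 0,"az": 0,"tx": 0,"ty": 0,"tz": 0,"jaw": 1},
    {"ax": 0,"ay": 0,"az": 0,"tx": 0,"ty": 0,"tz": -0.02,"jaw": 1},
    {"ax": 0,"ay": 0,"az": 0,"tx": 0,"ty": 0,"tz": -0.04,"jaw": 1},
    {"ax": 0,"ay": 0,"az": 0,"tx": 0.02,"ty": 0.02,"tz": -0.01,"jaw": 1},
    {"ax": 0,"ay": 0,"az": 0,"tx": 0.02,"ty": 0.035,"tz": 0,"jaw": 1}
  ]
}}

```text
clock: 8.02
position: [525.0, -242.3, 224.5]
tool_rot: [[-1.0, 0.003, 0.01], [0.003, 1.0, -0.008], [-0.01, -0.008, -1.0]]
wrist_force: [0.2, 0.5, 0.9]
opening: 85.2
grip_force: 0.0
```

Call:
{"method": "move_arm", "body": {
  "moves": [
    {"ax": 0,"ay": 0,"az": 0,"tx": 0.02,"ty": 0.035,"tz": 0,"jaw": 1},
    {"ax": 0,"ay": 0,"az": 0,"tx": 0.02,"ty": 0.035,"tz": 0,"jaw": 1},
    {"ax": 0,"ay": 0,"az": 0,"tx": 0.02,"ty": 0.035,"tz": 0,"jaw": 1},
    {"ax": 0,"ay": 0,"az": 0,"tx": 0,"ty": 0.035,"tz": 0,"jaw": 1},
    {"ax": 0,"ay": 0,"az": 0,"tx": 0,"ty": 0.035,"tz": 0,"jaw": 1}
  ]
}}

```text
clock: 8.43
position: [460.3, -61.9, 218.6]
tool_rot: [[-1.0, 0.001, 0.0], [0.001, 1.0, -0.0], [-0.0, -0.0, -1.0]]
wrist_force: [1.4, -0.7, -0.5]
opening: 85.6
grip_force: 0.0
```

```bash
python3 - <<'E'
from h import *
print(r.state()["position"],r.state()["opening"])
im,K,T=load("top"); cv2.imwrite("pics/t3.png",im)
m=cv2.inRange(cv2.cvtColor(im,cv2.COLOR_BGR2HSV),(105,110,40),(130,255,255))
for c,s in blobs(m,80): print(c,s,ray(c,141,K,T).round(1),ray(c,109,K,T).round(1))
E
```

```text
[460.28063104 -61.85724181 218.64090276] 85.56834626504474
[ 5.9 91.2] [0, 73, 20, 29, 199] [794.1 611.6 141. ] [809.7 635.6 109. ]
[454.  159.5] [444, 146, 21, 28, 384] [ 606.9 -438.2  141. ] [ 615.1 -455.2  109. ]
[391.6 180. ] [384, 172, 16, 17, 209] [ 561.4 -291.5  141. ] [ 567.9 -302.8  109. ]
```

View pics/t3.png

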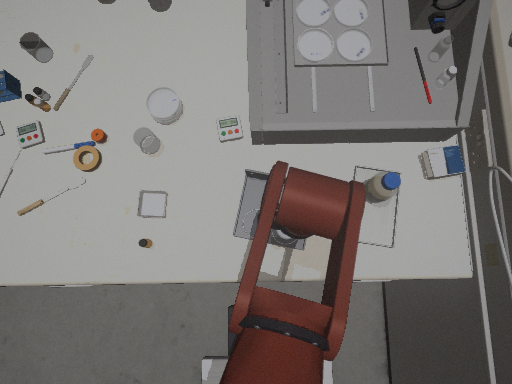

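The picture shows the tall bottle standing upright in the tray, cap at (392,180). The arm is now over the stand.

Call:
{"method": "move_arm", "body": {
  "moves": [
    {"ax": 0,"ay": 0,"az": 0,"tx": -0.003,"ty": 0.007,"tz": 0.02,"jaw": 1},
    {"ax": 0,"ay": 0,"az": 0,"tx": 0,"ty": 0,"tz": 0.03,"jaw": 1},
    {"ax": 0,"ay": 0,"az": 0,"tx": 0,"ty": 0,"tz": 0.03,"jaw": 1},
    {"ax": 0,"ay": 0,"az": 0,"tx": 0,"ty": 0,"tz": 0.024,"jaw": 1},
    {"ax": 0,"ay": 0,"az": 0,"tx": 0,"ty": 0,"tz": 0,"jaw": 1}
  ]
}}

```text
clock: 8.9
position: [460.2, -55.0, 109.7]
tool_rot: [[-1.0, -0.0, -0.011], [-0.001, 1.0, 0.003], [0.011, 0.003, -1.0]]
wrist_force: [-1.4, 0.9, -0.6]
opening: 85.7
grip_force: 0.0
```

Call:
{"method": "move_arm", "body": {
  "moves": [
    {"ax": 0,"ay": 0,"az": 0,"tx": 0,"ty": 0,"tz": 0,"jaw": 0.8},
    {"ax": 0,"ay": 0,"az": 0,"tx": 0,"ty": 0,"tz": 0,"jaw": 0.65},
    {"ax": 0,"ay": 0,"az": 0,"tx": 0,"ty": 0,"tz": 0,"jaw": 0.5},
    {"ax": 0,"ay": 0,"az": 0,"tx": 0,"ty": 0,"tz": 0,"jaw": 0.3},
    {"ax": 0,"ay": 0,"az": 0,"tx": 0,"ty": 0,"tz": 0,"jaw": 0}
  ]
}}

```text
clock: 9.32
position: [467.0, -56.3, 117.5]
tool_rot: [[-1.0, 0.001, 0.005], [0.001, 1.0, 0.0], [-0.005, 0.0, -1.0]]
wrist_force: [0.9, 2.8, 5.8]
opening: 35.9
grip_force: 58.7
```

Call:
{"method": "move_arm", "body": {
  "moves": [
    {"ax": 0,"ay": 0,"az": 0,"tx": 0,"ty": 0,"tz": 0,"jaw": 0},
    {"ax": 0,"ay": 0,"az": 0,"tx": 0,"ty": 0,"tz": 0,"jaw": 0},
    {"ax": 0,"ay": 0,"az": 0,"tx": 0,"ty": 0,"tz": 0,"jaw": 0}
  ]
}}

```text
clock: 9.57
position: [466.9, -56.2, 117.5]
tool_rot: [[-1.0, 0.0, 0.005], [0.0, 1.0, 0.0], [-0.005, 0.0, -1.0]]
wrist_force: [-0.2, 2.7, 6.5]
opening: 36.2
grip_force: 58.7
```

Call:
{"method": "move_arm", "body": {
  "moves": [
    {"ax": 0,"ay": 0,"az": 0,"tx": 0,"ty": 0,"tz": -0.01,"jaw": 0},
    {"ax": 0,"ay": 0,"az": 0,"tx": 0,"ty": 0,"tz": -0.02,"jaw": 0},
    {"ax": 0,"ay": 0,"az": 0,"tx": 0,"ty": 0,"tz": -0.015,"jaw": 0},
    {"ax": 0,"ay": 0,"az": 0,"tx": 0,"ty": -0.012,"tz": 0,"jaw": 0},
    {"ax": 0,"ay": 0,"az": 0,"tx": -0.001,"ty": -0.024,"tz": 0,"jaw": 0}
  ]
}}

```text
clock: 9.98
position: [466.3, -91.8, 161.3]
tool_rot: [[-1.0, -0.003, 0.003], [-0.003, 1.0, -0.001], [-0.003, -0.001, -1.0]]
wrist_force: [0.5, 0.1, -1.4]
opening: 35.7
grip_force: 57.6
```

Call:
{"method": "move_arm", "body": {
  "moves": [
    {"ax": 0,"ay": 0,"az": 0,"tx": -0.002,"ty": -0.025,"tz": 0,"jaw": 0},
    {"ax": 0,"ay": 0,"az": 0,"tx": -0.002,"ty": -0.025,"tz": 0,"jaw": 0},
    {"ax": 0,"ay": 0,"az": 0,"tx": -0.002,"ty": -0.025,"tz": 0,"jaw": 0},
    {"ax": 0,"ay": 0,"az": 0,"tx": -0.002,"ty": -0.025,"tz": 0,"jaw": 0},
    {"ax": 0,"ay": 0,"az": 0,"tx": -0.002,"ty": -0.025,"tz": 0,"jaw": 0}
  ]
}}

```text
clock: 10.4
position: [474.9, -219.2, 159.4]
tool_rot: [[-1.0, -0.0, -0.001], [-0.0, 1.0, -0.0], [0.001, -0.0, -1.0]]
wrist_force: [0.3, 1.0, -1.7]
opening: 35.7
grip_force: 57.6
```

Call:
{"method": "move_arm", "body": {
  "moves": [
    {"ax": 0,"ay": 0,"az": 0,"tx": -0.002,"ty": -0.025,"tz": 0,"jaw": 0},
    {"ax": 0,"ay": 0,"az": 0,"tx": 0,"ty": -0.024,"tz": 0,"jaw": 0},
    {"ax": 0,"ay": 0,"az": 0,"tx": 0,"ty": -0.012,"tz": 0,"jaw": 0},
    {"ax": 0,"ay": 0,"az": 0,"tx": 0,"ty": 0,"tz": 0,"jaw": 0},
    {"ax": 0,"ay": 0,"az": 0,"tx": 0,"ty": 0,"tz": 0,"jaw": 0}
  ]
}}

```text
clock: 10.82
position: [477.0, -278.2, 159.3]
tool_rot: [[-1.0, 0.001, -0.001], [0.001, 1.0, 0.001], [0.001, 0.001, -1.0]]
wrist_force: [-1.0, 0.9, -2.6]
opening: 35.9
grip_force: 57.7
```

Call:
{"method": "move_arm", "body": {
  "moves": [
    {"ax": 0,"ay": 0,"az": 0,"tx": 0,"ty": 0,"tz": 0.015,"jaw": 0},
    {"ax": 0,"ay": 0,"az": 0,"tx": 0,"ty": 0,"tz": 0.015,"jaw": 0},
    {"ax": 0,"ay": 0,"az": 0,"tx": 0,"ty": 0,"tz": 0.008,"jaw": 0},
    {"ax": 0,"ay": 0,"az": 0,"tx": 0,"ty": 0,"tz": 0.002,"jaw": 0},
    {"ax": 0,"ay": 0,"az": 0,"tx": 0,"ty": 0,"tz": 0,"jaw": 0}
  ]
}}

```text
clock: 11.23
position: [477.0, -276.7, 118.8]
tool_rot: [[-1.0, -0.001, -0.002], [-0.001, 1.0, 0.002], [0.002, 0.002, -1.0]]
wrist_force: [0.3, -0.4, -0.9]
opening: 35.8
grip_force: 57.7
```

Call:
{"method": "move_arm", "body": {
  "moves": [
    {"ax": 0,"ay": 0,"az": 0,"tx": 0,"ty": 0,"tz": 0.002,"jaw": 0},
    {"ax": 0,"ay": 0,"az": 0,"tx": 0,"ty": 0,"tz": 0,"jaw": 0},
    {"ax": 0,"ay": 0,"az": 0,"tx": 0,"ty": 0,"tz": 0,"jaw": 0}
  ]
}}

```text
clock: 11.48
position: [478.2, -278.4, 118.6]
tool_rot: [[-1.0, -0.0, 0.001], [-0.0, 1.0, -0.001], [-0.001, -0.001, -1.0]]
wrist_force: [-0.3, -0.4, -0.9]
opening: 36.4
grip_force: 57.7
```

Call:
{"method": "move_arm", "body": {
  "moves": [
    {"ax": 0,"ay": 0,"az": 0,"tx": 0,"ty": 0,"tz": 0.0015,"jaw": 0},
    {"ax": 0,"ay": 0,"az": 0,"tx": 0,"ty": 0,"tz": 0,"jaw": 0},
    {"ax": 0,"ay": 0,"az": 0,"tx": 0,"ty": 0,"tz": 0,"jaw": 0}
  ]
}}

```text
clock: 11.73
position: [477.8, -278.3, 116.5]
tool_rot: [[-1.0, -0.0, 0.0], [-0.0, 1.0, -0.0], [-0.0, -0.0, -1.0]]
wrist_force: [0.6, -0.3, -1.2]
opening: 35.6
grip_force: 57.7
```

Call:
{"method": "move_arm", "body": {
  "moves": [
    {"ax": 0,"ay": 0,"az": 0,"tx": 0,"ty": 0,"tz": 0.002,"jaw": 0},
    {"ax": 0,"ay": 0,"az": 0,"tx": 0,"ty": 0,"tz": 0,"jaw": 0},
    {"ax": 0,"ay": 0,"az": 0,"tx": 0,"ty": 0,"tz": 0,"jaw": 0}
  ]
}}

```text
clock: 11.98
position: [477.9, -278.5, 114.6]
tool_rot: [[-1.0, -0.0, 0.0], [-0.0, 1.0, -0.001], [-0.0, -0.001, -1.0]]
wrist_force: [-0.6, 0.1, 0.2]
opening: 35.8
grip_force: 58.0
```

Call:
{"method": "move_arm", "body": {
  "moves": [
    {"ax": 0,"ay": 0,"az": 0,"tx": 0,"ty": 0,"tz": 0.001,"jaw": 0},
    {"ax": 0,"ay": 0,"az": 0,"tx": 0,"ty": 0,"tz": 0,"jaw": 0},
    {"ax": 0,"ay": 0,"az": 0,"tx": 0,"ty": 0,"tz": 0,"jaw": 0}
  ]
}}

```text
clock: 12.23
position: [478.2, -278.6, 114.6]
tool_rot: [[-1.0, -0.0, 0.001], [-0.0, 1.0, -0.001], [-0.001, -0.001, -1.0]]
wrist_force: [-1.5, 1.1, 5.3]
opening: 35.5
grip_force: 59.0
```

Call:
{"method": "move_arm", "body": {
  "moves": [
    {"ax": 0,"ay": 0,"az": 0,"tx": 0,"ty": 0,"tz": -0.001,"jaw": 0},
    {"ax": 0,"ay": 0,"az": 0,"tx": 0,"ty": 0,"tz": 0,"jaw": 0.6},
    {"ax": 0,"ay": 0,"az": 0,"tx": 0,"ty": 0,"tz": 0,"jaw": 0.8},
    {"ax": 0,"ay": 0,"az": 0,"tx": 0,"ty": 0,"tz": 0,"jaw": 1},
    {"ax": 0,"ay": 0,"az": 0,"tx": 0,"ty": 0,"tz": 0,"jaw": 1}
  ]
}}

```text
clock: 12.65
position: [477.7, -278.1, 114.1]
tool_rot: [[-1.0, -0.0, -0.0], [-0.0, 1.0, 0.0], [0.0, 0.0, -1.0]]
wrist_force: [0.5, 0.0, 0.5]
opening: 82.4
grip_force: 0.0
```

Call:
{"method": "move_arm", "body": {
  "moves": [
    {"ax": 0,"ay": 0,"az": 0,"tx": 0,"ty": 0,"tz": -0.02,"jaw": 1},
    {"ax": 0,"ay": 0,"az": 0,"tx": 0,"ty": 0,"tz": -0.035,"jaw": 1},
    {"ax": 0,"ay": 0,"az": 0,"tx": 0,"ty": 0.02,"tz": 0,"jaw": 1},
    {"ax": 0,"ay": 0,"az": 0,"tx": 0,"ty": 0.035,"tz": 0,"jaw": 1},
    {"ax": 0,"ay": 0,"az": 0,"tx": 0,"ty": 0.035,"tz": 0,"jaw": 1}
  ]
}}

```text
clock: 13.07
position: [478.3, -188.4, 170.5]
tool_rot: [[-1.0, 0.002, 0.002], [0.002, 1.0, -0.001], [-0.002, -0.001, -1.0]]
wrist_force: [0.3, 0.2, -0.1]
opening: 85.4
grip_force: 0.0
```

Call:
{"method": "move_arm", "body": {
  "moves": [
    {"ax": 0,"ay": 0,"az": 0,"tx": 0,"ty": 0.035,"tz": 0,"jaw": 1},
    {"ax": 0,"ay": 0,"az": 0,"tx": 0,"ty": 0.035,"tz": 0,"jaw": 1},
    {"ax": 0,"ay": 0,"az": 0,"tx": 0,"ty": 0.035,"tz": 0,"jaw": 1},
    {"ax": 0,"ay": 0,"az": 0,"tx": 0,"ty": 0.035,"tz": 0,"jaw": 1},
    {"ax": 0,"ay": 0,"az": 0,"tx": 0,"ty": 0.02,"tz": 0,"jaw": 1}
  ]
}}

```text
clock: 13.48
position: [477.0, -25.2, 169.1]
tool_rot: [[-1.0, -0.002, -0.0], [-0.002, 1.0, 0.001], [0.0, 0.001, -1.0]]
wrist_force: [-0.3, 0.2, -0.4]
opening: 85.7
grip_force: 0.0
```

Call:
{"method": "move_arm", "body": {
  "moves": [
    {"ax": 0,"ay": 0,"az": 0,"tx": 0,"ty": 0,"tz": 0,"jaw": 1},
    {"ax": 0,"ay": 0,"az": 0,"tx": 0,"ty": 0,"tz": 0,"jaw": 1},
    {"ax": 0,"ay": 0,"az": 0,"tx": 0,"ty": 0,"tz": 0,"jaw": 1}
  ]
}}

```text
clock: 13.73
position: [477.9, -28.8, 169.4]
tool_rot: [[-1.0, -0.0, 0.0], [-0.0, 1.0, -0.001], [-0.0, -0.001, -1.0]]
wrist_force: [-0.4, -0.6, 1.0]
opening: 85.6
grip_force: 0.0
```

```bash
python3 - <<'E'
from h import *
im,K,T=wrist(); cv2.imwrite("pics/w4.png",im)
m=(cv2.cvtColor(im,cv2.COLOR_BGR2GRAY)<45); print(r.state()["position"])
for c,s in blobs(m,40): print(c,s,ray(c,51,K,T)[:2].round(1))
E
```

```text
[477.88578508 -29.12638259 169.37192605]
[88.6  2. ] [84, 0, 10, 5, 49] [ 344.4 -138.3]
[274.4   2. ] [228, 0, 94, 5, 469] [344.5 -14.6]
[249.5 329.1] [0, 106, 512, 278, 45457] [605.9 -32.3]
[247.5 120.3] [235, 117, 25, 8, 51] [421.4 -33. ]
[271.2 151.4] [265, 143, 18, 19, 70] [444.4 -15.2]
[293.4 157.8] [271, 143, 40, 28, 455] [449.3   1.8]
[ 51.6 167.9] [51, 147, 2, 44, 69] [ 457.1 -183.7]
[233.  169.9] [193, 152, 71, 33, 679] [458.7 -44.4]
[253.4 239.8] [243, 228, 22, 24, 431] [517.6 -28.7]
```

View pics/w4.png

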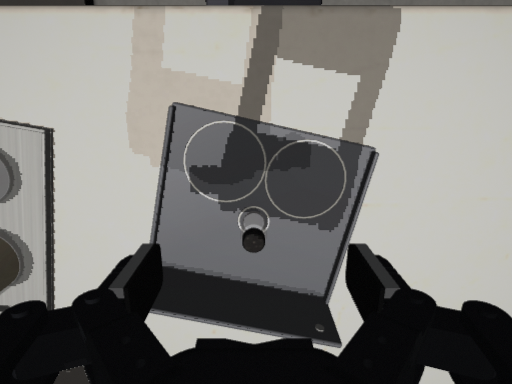

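The wrist view shows the vial cap at (253,240), between the fingers in y, and the empty front rings at (225,161) and (305,179). The rear ring is at (254,221).

Call:
{"method": "move_arm", "body": {
  "moves": [
    {"ax": 0,"ay": 0,"az": 0,"tx": -0.02,"ty": 0,"tz": 0,"jaw": 1},
    {"ax": 0,"ay": 0,"az": 0,"tx": -0.022,"ty": 0,"tz": 0.01,"jaw": 1},
    {"ax": 0,"ay": 0,"az": 0,"tx": 0,"ty": 0,"tz": 0.03,"jaw": 1},
    {"ax": 0,"ay": 0,"az": 0,"tx": 0,"ty": 0,"tz": 0.03,"jaw": 1},
    {"ax": 0,"ay": 0,"az": 0,"tx": 0,"ty": 0,"tz": 0.02,"jaw": 1}
  ]
}}

```text
clock: 14.2
position: [519.0, -29.7, 77.0]
tool_rot: [[-1.0, 0.002, -0.002], [0.002, 1.0, 0.0], [0.002, 0.0, -1.0]]
wrist_force: [0.1, 0.4, 0.3]
opening: 85.2
grip_force: 0.0
```

Call:
{"method": "move_arm", "body": {
  "moves": [
    {"ax": 0,"ay": 0,"az": 0,"tx": 0,"ty": 0,"tz": 0.01,"jaw": 1},
    {"ax": 0,"ay": 0,"az": 0,"tx": 0,"ty": 0,"tz": 0.013,"jaw": 1},
    {"ax": 0,"ay": 0,"az": 0,"tx": 0,"ty": 0,"tz": 0,"jaw": 1},
    {"ax": 0,"ay": 0,"az": 0,"tx": 0,"ty": 0,"tz": 0,"jaw": 1},
    {"ax": 0,"ay": 0,"az": 0,"tx": 0,"ty": 0,"tz": 0,"jaw": 1}
  ]
}}

```text
clock: 14.62
position: [520.7, -28.9, 57.4]
tool_rot: [[-1.0, 0.001, 0.002], [0.001, 1.0, -0.0], [-0.002, -0.0, -1.0]]
wrist_force: [0.5, -0.1, 0.1]
opening: 85.6
grip_force: 0.0
```

```bash
python3 - <<'E'
from h import *
print(r.state()["position"])
W=np.eye(4); W[:3,:3]=np.diag([-1,1,-1]); W[:3,3]=[477.9,-29.1,169.4]
c=r.read_camera("wrist")
im=cv2.imread("pics/w4.png")
for uv in ((225,161),(305,179),(254,221)): print(ray(uv,6,c["intrinsics"],W@c["mount"]).round(1))
cv2.imwrite("pics/w5.png",c["pixels"])
E
```

```text
[520.70876278 -28.92223988  57.43580653]
[460.6 -54.8   6. ]
[477.6  18.7   6. ]
[519.3 -28.5   6. ]
```

View pics/w5.png

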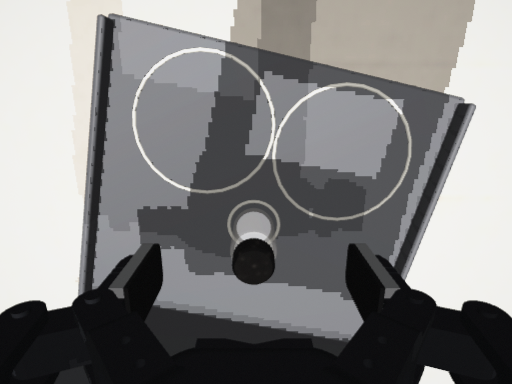

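The wrist view shows the vial centred between the pads at (253,260). The ring positions match the top view within 3 mm.

Call:
{"method": "move_arm", "body": {
  "moves": [
    {"ax": 0,"ay": 0,"az": 0,"tx": 0,"ty": 0,"tz": 0,"jaw": 0.7},
    {"ax": 0,"ay": 0,"az": 0,"tx": 0,"ty": 0,"tz": 0,"jaw": 0.5},
    {"ax": 0,"ay": 0,"az": 0,"tx": 0,"ty": 0,"tz": 0,"jaw": 0.4},
    {"ax": 0,"ay": 0,"az": 0,"tx": 0,"ty": 0,"tz": 0,"jaw": 0.3},
    {"ax": 0,"ay": 0,"az": 0,"tx": 0,"ty": 0,"tz": 0,"jaw": 0.2}
  ]
}}

```text
clock: 15.08
position: [519.8, -28.1, 56.5]
tool_rot: [[-1.0, -0.0, 0.0], [-0.0, 1.0, -0.0], [-0.0, -0.0, -1.0]]
wrist_force: [-0.5, -0.3, 0.2]
opening: 25.8
grip_force: 0.0
```

Call:
{"method": "move_arm", "body": {
  "moves": [
    {"ax": 0,"ay": 0,"az": 0,"tx": 0,"ty": 0,"tz": 0,"jaw": 0},
    {"ax": 0,"ay": 0,"az": 0,"tx": 0,"ty": 0,"tz": 0,"jaw": 0},
    {"ax": 0,"ay": 0,"az": 0,"tx": 0,"ty": 0,"tz": 0,"jaw": 0},
    {"ax": 0,"ay": 0,"az": 0,"tx": 0,"ty": 0,"tz": 0,"jaw": 0}
  ]
}}

```text
clock: 15.42
position: [520.0, -28.3, 56.7]
tool_rot: [[-1.0, -0.0, 0.0], [-0.0, 1.0, -0.0], [-0.0, -0.0, -1.0]]
wrist_force: [-0.8, -0.6, 3.8]
opening: 19.7
grip_force: 58.7
```

Call:
{"method": "move_arm", "body": {
  "moves": [
    {"ax": 0,"ay": 0,"az": 0,"tx": 0,"ty": 0,"tz": -0.01,"jaw": 0},
    {"ax": 0,"ay": 0,"az": 0,"tx": 0,"ty": 0,"tz": -0.02,"jaw": 0},
    {"ax": 0,"ay": 0,"az": 0,"tx": 0,"ty": 0,"tz": -0.02,"jaw": 0},
    {"ax": 0,"ay": 0,"az": 0,"tx": 0,"ty": 0.012,"tz": -0.01,"jaw": 0},
    {"ax": 0,"ay": 0,"az": 0,"tx": -0.001,"ty": 0.026,"tz": 0,"jaw": 0}
  ]
}}

```text
clock: 15.83
position: [523.3, 8.7, 119.7]
tool_rot: [[-1.0, 0.003, 0.007], [0.003, 1.0, -0.001], [-0.007, -0.001, -1.0]]
wrist_force: [1.1, 0.6, -0.3]
opening: 19.5
grip_force: 58.8
```

```bash
python3 - <<'E'
from h import *
im,K,T=wrist(); cv2.imwrite("pics/w6.png",im[180:,120:400])
E
```

```text
(no output)
```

View pics/w6.png

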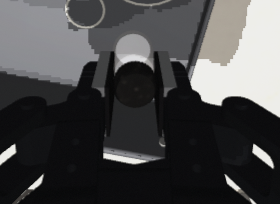

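The crop shows the vial held upright between the pads, with its cap at (137,85) and the body below it.

Call:
{"method": "move_arm", "body": {
  "moves": [
    {"ax": 0,"ay": 0,"az": 0,"tx": -0.001,"ty": 0.026,"tz": 0,"jaw": 0},
    {"ax": 0,"ay": 0,"az": 0,"tx": -0.001,"ty": 0.026,"tz": 0,"jaw": 0},
    {"ax": 0,"ay": 0,"az": 0,"tx": -0.001,"ty": 0.026,"tz": 0,"jaw": 0},
    {"ax": 0,"ay": 0,"az": 0,"tx": -0.001,"ty": 0.026,"tz": 0,"jaw": 0},
    {"ax": 0,"ay": 0,"az": 0,"tx": -0.001,"ty": 0.026,"tz": 0,"jaw": 0}
  ]
}}

```text
clock: 16.3
position: [524.8, 141.8, 116.0]
tool_rot: [[-1.0, -0.0, -0.001], [-0.0, 1.0, 0.0], [0.001, 0.0, -1.0]]
wrist_force: [0.1, 0.4, 0.3]
opening: 19.5
grip_force: 58.8
```

Call:
{"method": "move_arm", "body": {
  "moves": [
    {"ax": 0,"ay": 0,"az": 0,"tx": -0.001,"ty": 0.026,"tz": 0,"jaw": 0},
    {"ax": 0,"ay": 0,"az": 0,"tx": -0.001,"ty": 0.026,"tz": 0,"jaw": 0},
    {"ax": 0,"ay": 0,"az": 0,"tx": -0.001,"ty": 0.026,"tz": 0,"jaw": 0},
    {"ax": 0,"ay": 0,"az": 0,"tx": -0.001,"ty": 0.026,"tz": 0,"jaw": 0},
    {"ax": 0,"ay": 0,"az": 0,"tx": -0.001,"ty": 0.026,"tz": 0,"jaw": 0}
  ]
}}

```text
clock: 16.72
position: [529.5, 271.8, 115.9]
tool_rot: [[-1.0, -0.001, -0.001], [-0.001, 1.0, 0.0], [0.001, 0.0, -1.0]]
wrist_force: [1.0, -0.6, -0.4]
opening: 19.1
grip_force: 58.8
```

Call:
{"method": "move_arm", "body": {
  "moves": [
    {"ax": 0,"ay": 0,"az": 0,"tx": -0.002,"ty": 0.018,"tz": 0,"jaw": 0},
    {"ax": 0,"ay": 0,"az": 0,"tx": 0,"ty": 0,"tz": 0,"jaw": 0},
    {"ax": 0,"ay": 0,"az": 0,"tx": 0,"ty": 0,"tz": 0,"jaw": 0},
    {"ax": 0,"ay": 0,"az": 0,"tx": 0,"ty": 0,"tz": 0,"jaw": 0}
  ]
}}

```text
clock: 17.05
position: [531.8, 287.6, 115.8]
tool_rot: [[-1.0, -0.001, -0.001], [-0.001, 1.0, -0.001], [0.001, -0.001, -1.0]]
wrist_force: [-0.6, -0.0, -0.3]
opening: 19.3
grip_force: 58.9
```

```bash
python3 - <<'E'
from h import *
im,K,T=wrist(); print(r.state()["position"].round(1))
g=cv2.cvtColor(im,cv2.COLOR_BGR2HSV); cv2.imwrite("pics/w7.png",im)
E
```

```text
[531.9 287.2 115.9]
```

View pics/w7.png

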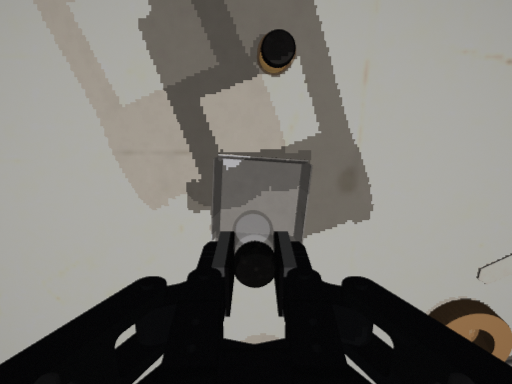

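The view shows the boat below the held vial, its front edge running from (217,155) to (310,160). The filled vial's cap is at (278,48).

```bash
python3 - <<'E'
from h import *
im,K,T=wrist()
a,b=[ray(p,16,K,T)[:2] for p in ((216,155),(311,160))]
d=b-a; L=np.linalg.norm(d); n=np.array([d[1],-d[0]])/L; print(a.round(1),b.round(1),L,((a+b)/2+35.5*n).round(1))
print("filled",ray((278,47),48,K,T).round(1))
E
```

```text
[497.8 261.2] [501.4 327.8] 66.71880593698873 [535.1 292.5]
filled [433.1 300.8  48. ]
```

Call:
{"method": "move_arm", "body": {
  "moves": [
    {"ax": 0,"ay": 0,"az": 0,"tx": -0.003,"ty": 0.003,"tz": 0.015,"jaw": 0},
    {"ax": 0,"ay": 0,"az": 0,"tx": 0,"ty": 0,"tz": 0.02,"jaw": 0},
    {"ax": 0,"ay": 0,"az": 0,"tx": 0,"ty": 0,"tz": 0.015,"jaw": 0},
    {"ax": 0,"ay": 0,"az": 0,"tx": 0,"ty": 0,"tz": 0.009,"jaw": 0},
    {"ax": 0,"ay": 0,"az": 0,"tx": 0,"ty": 0,"tz": 0,"jaw": 0}
  ]
}}

```text
clock: 17.57
position: [533.6, 289.0, 54.6]
tool_rot: [[-1.0, 0.001, -0.005], [0.001, 1.0, -0.002], [0.005, -0.002, -1.0]]
wrist_force: [-0.4, -0.8, -0.7]
opening: 18.9
grip_force: 58.9
```

Call:
{"method": "move_arm", "body": {
  "moves": [
    {"ax": 0,"ay": 0,"az": 0,"tx": 0,"ty": 0,"tz": 0.002,"jaw": 0},
    {"ax": 0,"ay": 0,"az": 0,"tx": 0,"ty": 0,"tz": 0,"jaw": 0},
    {"ax": 0,"ay": 0,"az": 0,"tx": 0,"ty": 0,"tz": 0,"jaw": 0}
  ]
}}

```text
clock: 17.82
position: [536.6, 291.0, 56.5]
tool_rot: [[-1.0, 0.0, 0.002], [0.0, 1.0, 0.001], [-0.002, 0.001, -1.0]]
wrist_force: [1.0, -0.1, 0.2]
opening: 19.1
grip_force: 58.9
```

Call:
{"method": "move_arm", "body": {
  "moves": [
    {"ax": 0,"ay": 0,"az": 0,"tx": 0,"ty": 0,"tz": 0.0015,"jaw": 0},
    {"ax": 0,"ay": 0,"az": 0,"tx": 0,"ty": 0,"tz": 0,"jaw": 0},
    {"ax": 0,"ay": 0,"az": 0,"tx": 0,"ty": 0,"tz": 0,"jaw": 0}
  ]
}}

```text
clock: 18.07
position: [535.9, 291.0, 54.3]
tool_rot: [[-1.0, -0.0, 0.001], [-0.0, 1.0, 0.0], [-0.001, 0.0, -1.0]]
wrist_force: [-0.4, -0.7, -0.1]
opening: 19.4
grip_force: 58.9
```

Call:
{"method": "move_arm", "body": {
  "moves": [
    {"ax": 0,"ay": 0,"az": 0,"tx": 0,"ty": 0,"tz": 0.001,"jaw": 0},
    {"ax": 0,"ay": 0,"az": 0,"tx": 0,"ty": 0,"tz": 0,"jaw": 0},
    {"ax": 0,"ay": 0,"az": 0,"tx": 0,"ty": 0,"tz": 0,"jaw": 0}
  ]
}}

```text
clock: 18.32
position: [535.5, 290.9, 52.8]
tool_rot: [[-1.0, -0.0, -0.0], [-0.0, 1.0, -0.0], [0.0, -0.0, -1.0]]
wrist_force: [-0.6, -0.6, -0.3]
opening: 18.8
grip_force: 58.9
```

Call:
{"method": "move_arm", "body": {
  "moves": [
    {"ax": 0,"ay": 0,"az": 0,"tx": 0,"ty": 0,"tz": 0.001,"jaw": 0},
    {"ax": 0,"ay": 0,"az": 0,"tx": 0,"ty": 0,"tz": 0,"jaw": 0},
    {"ax": 0,"ay": 0,"az": 0,"tx": 0,"ty": 0,"tz": 0,"jaw": 0}
  ]
}}

```text
clock: 18.57
position: [535.9, 290.9, 52.3]
tool_rot: [[-1.0, -0.0, 0.0], [-0.0, 1.0, -0.0], [-0.0, -0.0, -1.0]]
wrist_force: [-1.5, -0.6, 4.2]
opening: 19.1
grip_force: 59.2
```

Call:
{"method": "move_arm", "body": {
  "moves": [
    {"ax": 0,"ay": 0,"az": 0,"tx": 0,"ty": 0,"tz": -0.0005,"jaw": 0.2},
    {"ax": 0,"ay": 0,"az": 0,"tx": 0,"ty": 0,"tz": 0,"jaw": 0.35},
    {"ax": 0,"ay": 0,"az": 0,"tx": 0,"ty": 0,"tz": 0,"jaw": 0.5},
    {"ax": 0,"ay": 0,"az": 0,"tx": 0,"ty": 0,"tz": 0,"jaw": 0.7},
    {"ax": 0,"ay": 0,"az": 0,"tx": 0,"ty": 0,"tz": 0,"jaw": 0.8}
  ]
}}

```text
clock: 18.98
position: [535.4, 290.7, 52.0]
tool_rot: [[-1.0, -0.0, -0.0], [-0.0, 1.0, -0.0], [0.0, -0.0, -1.0]]
wrist_force: [-1.1, 1.2, 0.1]
opening: 65.1
grip_force: 0.0
```

Call:
{"method": "move_arm", "body": {
  "moves": [
    {"ax": 0,"ay": 0,"az": 0,"tx": 0,"ty": 0,"tz": -0.01,"jaw": 0.8},
    {"ax": 0,"ay": 0,"az": 0,"tx": 0,"ty": 0,"tz": -0.03,"jaw": 1},
    {"ax": 0,"ay": 0,"az": 0,"tx": 0,"ty": 0,"tz": -0.035,"jaw": 1},
    {"ax": 0,"ay": 0,"az": 0,"tx": 0.025,"ty": 0,"tz": 0,"jaw": 1},
    {"ax": 0,"ay": 0,"az": 0,"tx": 0.035,"ty": 0.004,"tz": 0,"jaw": 1}
  ]
}}

```text
clock: 19.4
position: [480.7, 295.9, 132.6]
tool_rot: [[-1.0, 0.002, 0.011], [0.002, 1.0, 0.004], [-0.011, 0.004, -1.0]]
wrist_force: [-0.5, 0.8, 0.5]
opening: 85.5
grip_force: 0.0
```

Call:
{"method": "move_arm", "body": {
  "moves": [
    {"ax": 0,"ay": 0,"az": 0,"tx": 0.03,"ty": 0.004,"tz": 0,"jaw": 1},
    {"ax": 0,"ay": 0,"az": 0,"tx": 0.012,"ty": 0,"tz": 0,"jaw": 1},
    {"ax": 0,"ay": 0,"az": 0,"tx": 0,"ty": 0,"tz": 0,"jaw": 1},
    {"ax": 0,"ay": 0,"az": 0,"tx": 0,"ty": 0,"tz": 0,"jaw": 1},
    {"ax": 0,"ay": 0,"az": 0,"tx": 0,"ty": 0,"tz": 0,"jaw": 1}
  ]
}}

```text
clock: 19.82
position: [435.3, 299.1, 128.1]
tool_rot: [[-1.0, -0.0, 0.003], [-0.0, 1.0, 0.001], [-0.003, 0.001, -1.0]]
wrist_force: [0.7, 0.8, -0.2]
opening: 85.2
grip_force: 0.0
```

```bash
python3 - <<'E'
from h import *
im,K,T=wrist(); print(r.state()["position"].round(1))
b=cv2.cvtColor(im,cv2.COLOR_BGR2GRAY)<40
for c,s in blobs(b,100): print(c,s,ray(c,46,K,T).round(1))
t,Kt,Tt=load("top"); s,_,_=load("scene")
v=np.hstack([cv2.resize(t[180:260,110:210],(400,320)),cv2.resize(s[130:210,100:200],(400,320))]); cv2.imwrite("pics/v8.png",np.vstack([v,cv2.resize(im[120:],(800,412))])[:600])
E
```

```text
[435.5 299.  128. ]
[162.8  15.5] [96, 0, 120, 34, 3141] [318.3 248.   46. ]
[256.2 203.7] [243, 189, 28, 30, 667] [431.4 301.2  46. ]
[256.2 337.5] [0, 244, 512, 140, 37899] [540.7 301.4  46. ]
[247.9 266.9] [211, 264, 74, 7, 149] [479.2 295.3  46. ]
```

View pics/v8.png

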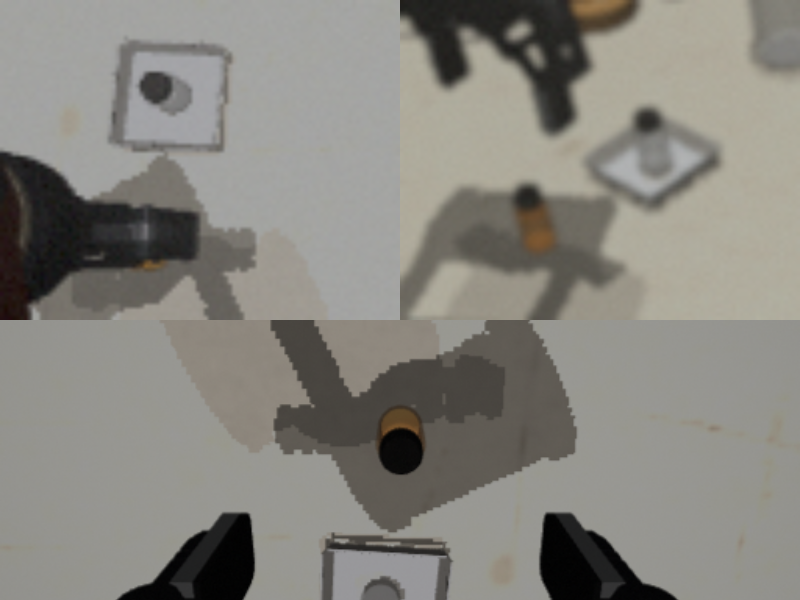

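The composite shows the empty vial upright in the boat. The filled vial stands between the open fingers, cap at about (256,204) in the wrist image.

Call:
{"method": "move_arm", "body": {
  "moves": [
    {"ax": 0,"ay": 0,"az": 0,"tx": 0.0015,"ty": 0.0015,"tz": 0.02,"jaw": 1},
    {"ax": 0,"ay": 0,"az": 0,"tx": 0,"ty": 0,"tz": 0.03,"jaw": 1},
    {"ax": 0,"ay": 0,"az": 0,"tx": 0,"ty": 0,"tz": 0.018,"jaw": 1},
    {"ax": 0,"ay": 0,"az": 0,"tx": 0,"ty": 0,"tz": 0.009,"jaw": 1},
    {"ax": 0,"ay": 0,"az": 0,"tx": 0,"ty": 0,"tz": 0,"jaw": 1}
  ]
}}

```text
clock: 20.38
position: [430.8, 299.1, 47.7]
tool_rot: [[-1.0, 0.001, -0.005], [0.001, 1.0, -0.002], [0.005, -0.002, -1.0]]
wrist_force: [-0.1, 0.5, 0.3]
opening: 85.6
grip_force: 0.0
```

Call:
{"method": "move_arm", "body": {
  "moves": [
    {"ax": 0,"ay": 0,"az": 0,"tx": 0,"ty": 0,"tz": 0,"jaw": 0.7},
    {"ax": 0,"ay": 0,"az": 0,"tx": 0,"ty": 0,"tz": 0,"jaw": 0.5},
    {"ax": 0,"ay": 0,"az": 0,"tx": 0,"ty": 0,"tz": 0,"jaw": 0.4},
    {"ax": 0,"ay": 0,"az": 0,"tx": 0,"ty": 0,"tz": 0,"jaw": 0.3},
    {"ax": 0,"ay": 0,"az": 0,"tx": 0,"ty": 0,"tz": 0,"jaw": 0.2}
  ]
}}

```text
clock: 20.8
position: [432.9, 300.7, 51.4]
tool_rot: [[-1.0, -0.0, 0.002], [-0.0, 1.0, 0.001], [-0.002, 0.001, -1.0]]
wrist_force: [-0.8, -0.3, -0.0]
opening: 25.8
grip_force: 0.0
```

Call:
{"method": "move_arm", "body": {
  "moves": [
    {"ax": 0,"ay": 0,"az": 0,"tx": 0,"ty": 0,"tz": 0,"jaw": 0},
    {"ax": 0,"ay": 0,"az": 0,"tx": 0,"ty": 0,"tz": 0,"jaw": 0},
    {"ax": 0,"ay": 0,"az": 0,"tx": 0,"ty": 0,"tz": 0,"jaw": 0},
    {"ax": 0,"ay": 0,"az": 0,"tx": 0,"ty": 0,"tz": 0,"jaw": 0}
  ]
}}

```text
clock: 21.13
position: [433.1, 300.9, 51.7]
tool_rot: [[-1.0, -0.0, 0.002], [-0.0, 1.0, 0.001], [-0.002, 0.001, -1.0]]
wrist_force: [-1.0, 1.2, 6.3]
opening: 19.2
grip_force: 58.6
```

Call:
{"method": "move_arm", "body": {
  "moves": [
    {"ax": 0,"ay": 0,"az": 0,"tx": 0,"ty": 0,"tz": -0.01,"jaw": 0},
    {"ax": 0,"ay": 0,"az": 0,"tx": 0,"ty": 0,"tz": -0.025,"jaw": 0},
    {"ax": 0,"ay": 0,"az": 0,"tx": 0,"ty": 0,"tz": -0.025,"jaw": 0},
    {"ax": 0,"ay": 0,"az": 0,"tx": 0,"ty": -0.01,"tz": -0.005,"jaw": 0},
    {"ax": 0,"ay": 0,"az": 0,"tx": -0.007,"ty": -0.025,"tz": 0,"jaw": 0}
  ]
}}

```text
clock: 21.55
position: [440.4, 267.3, 118.3]
tool_rot: [[-1.0, -0.004, 0.005], [-0.004, 1.0, 0.003], [-0.005, 0.003, -1.0]]
wrist_force: [0.4, -0.9, -0.6]
opening: 19.1
grip_force: 58.8
```

Call:
{"method": "move_arm", "body": {
  "moves": [
    {"ax": 0,"ay": 0,"az": 0,"tx": -0.007,"ty": -0.027,"tz": 0,"jaw": 0},
    {"ax": 0,"ay": 0,"az": 0,"tx": -0.007,"ty": -0.027,"tz": 0,"jaw": 0},
    {"ax": 0,"ay": 0,"az": 0,"tx": -0.007,"ty": -0.027,"tz": 0,"jaw": 0},
    {"ax": 0,"ay": 0,"az": 0,"tx": -0.007,"ty": -0.027,"tz": 0,"jaw": 0},
    {"ax": 0,"ay": 0,"az": 0,"tx": -0.007,"ty": -0.027,"tz": 0,"jaw": 0}
  ]
}}

```text
clock: 21.97
position: [473.5, 128.5, 114.9]
tool_rot: [[-1.0, -0.0, -0.001], [-0.0, 1.0, -0.0], [0.001, -0.0, -1.0]]
wrist_force: [-0.2, 0.5, 0.4]
opening: 19.2
grip_force: 58.8
```

Call:
{"method": "move_arm", "body": {
  "moves": [
    {"ax": 0,"ay": 0,"az": 0,"tx": -0.007,"ty": -0.027,"tz": 0,"jaw": 0},
    {"ax": 0,"ay": 0,"az": 0,"tx": -0.007,"ty": -0.027,"tz": 0,"jaw": 0},
    {"ax": 0,"ay": 0,"az": 0,"tx": -0.007,"ty": -0.027,"tz": 0,"jaw": 0},
    {"ax": 0,"ay": 0,"az": 0,"tx": -0.007,"ty": -0.027,"tz": 0,"jaw": 0},
    {"ax": 0,"ay": 0,"az": 0,"tx": -0.007,"ty": -0.027,"tz": 0,"jaw": 0}
  ]
}}

```text
clock: 22.38
position: [508.4, -6.4, 114.8]
tool_rot: [[-1.0, -0.0, -0.001], [-0.0, 1.0, -0.0], [0.001, -0.0, -1.0]]
wrist_force: [0.8, -0.0, 0.3]
opening: 19.1
grip_force: 58.8
```

Call:
{"method": "move_arm", "body": {
  "moves": [
    {"ax": 0,"ay": 0,"az": 0,"tx": -0.007,"ty": -0.015,"tz": 0,"jaw": 0},
    {"ax": 0,"ay": 0,"az": 0,"tx": -0.003,"ty": -0.007,"tz": 0,"jaw": 0},
    {"ax": 0,"ay": 0,"az": 0,"tx": 0,"ty": 0,"tz": 0,"jaw": 0},
    {"ax": 0,"ay": 0,"az": 0,"tx": 0,"ty": 0,"tz": 0,"jaw": 0},
    {"ax": 0,"ay": 0,"az": 0,"tx": 0,"ty": 0,"tz": 0,"jaw": 0}
  ]
}}

```text
clock: 22.8
position: [518.3, -25.8, 114.9]
tool_rot: [[-1.0, -0.001, -0.001], [-0.001, 1.0, 0.001], [0.001, 0.001, -1.0]]
wrist_force: [-0.4, -0.0, -0.1]
opening: 19.1
grip_force: 58.9
```

Call:
{"method": "move_arm", "body": {
  "moves": [
    {"ax": 0,"ay": 0,"az": 0,"tx": -0.0015,"ty": -0.0025,"tz": 0.015,"jaw": 0},
    {"ax": 0,"ay": 0,"az": 0,"tx": 0,"ty": 0,"tz": 0.02,"jaw": 0},
    {"ax": 0,"ay": 0,"az": 0,"tx": 0,"ty": 0,"tz": 0.012,"jaw": 0},
    {"ax": 0,"ay": 0,"az": 0,"tx": 0,"ty": 0,"tz": 0.006,"jaw": 0},
    {"ax": 0,"ay": 0,"az": 0,"tx": 0,"ty": 0,"tz": 0,"jaw": 0}
  ]
}}

```text
clock: 23.22
position: [518.7, -28.1, 60.3]
tool_rot: [[-1.0, -0.001, -0.004], [-0.001, 1.0, 0.001], [0.004, 0.001, -1.0]]
wrist_force: [-1.0, 0.2, -0.4]
opening: 19.3
grip_force: 58.8
```

Call:
{"method": "move_arm", "body": {
  "moves": [
    {"ax": 0,"ay": 0,"az": 0,"tx": 0,"ty": 0,"tz": 0.002,"jaw": 0},
    {"ax": 0,"ay": 0,"az": 0,"tx": 0,"ty": 0,"tz": 0,"jaw": 0},
    {"ax": 0,"ay": 0,"az": 0,"tx": 0,"ty": 0,"tz": 0,"jaw": 0}
  ]
}}

```text
clock: 23.47
position: [521.4, -29.2, 61.1]
tool_rot: [[-1.0, -0.0, 0.002], [-0.0, 1.0, -0.0], [-0.002, -0.0, -1.0]]
wrist_force: [-0.1, 0.3, -0.9]
opening: 19.1
grip_force: 58.8
```

Call:
{"method": "move_arm", "body": {
  "moves": [
    {"ax": 0,"ay": 0,"az": 0,"tx": 0,"ty": 0,"tz": 0.0015,"jaw": 0},
    {"ax": 0,"ay": 0,"az": 0,"tx": 0,"ty": 0,"tz": 0,"jaw": 0},
    {"ax": 0,"ay": 0,"az": 0,"tx": 0,"ty": 0,"tz": 0,"jaw": 0}
  ]
}}

```text
clock: 23.72
position: [520.9, -29.3, 59.1]
tool_rot: [[-1.0, -0.0, 0.001], [-0.0, 1.0, -0.0], [-0.001, -0.0, -1.0]]
wrist_force: [0.4, -0.3, -0.6]
opening: 19.1
grip_force: 58.8
```

Call:
{"method": "move_arm", "body": {
  "moves": [
    {"ax": 0,"ay": 0,"az": 0,"tx": 0.0005,"ty": 0.0005,"tz": 0.0012,"jaw": 0},
    {"ax": 0,"ay": 0,"az": 0,"tx": 0,"ty": 0,"tz": 0,"jaw": 0},
    {"ax": 0,"ay": 0,"az": 0,"tx": 0,"ty": 0,"tz": 0,"jaw": 0}
  ]
}}

```text
clock: 23.97
position: [520.3, -28.7, 57.7]
tool_rot: [[-1.0, -0.0, 0.0], [-0.0, 1.0, -0.0], [-0.0, -0.0, -1.0]]
wrist_force: [-0.4, -0.4, 0.1]
opening: 19.2
grip_force: 58.9
```

Call:
{"method": "move_arm", "body": {
  "moves": [
    {"ax": 0,"ay": 0,"az": 0,"tx": 0,"ty": 0,"tz": 0.001,"jaw": 0},
    {"ax": 0,"ay": 0,"az": 0,"tx": 0,"ty": 0,"tz": 0,"jaw": 0},
    {"ax": 0,"ay": 0,"az": 0,"tx": 0,"ty": 0,"tz": 0,"jaw": 0}
  ]
}}

```text
clock: 24.22
position: [520.7, -28.7, 57.7]
tool_rot: [[-1.0, -0.0, 0.0], [-0.0, 1.0, -0.0], [-0.0, -0.0, -1.0]]
wrist_force: [-1.5, -0.3, 6.2]
opening: 19.1
grip_force: 59.5
```

Call:
{"method": "move_arm", "body": {
  "moves": [
    {"ax": 0,"ay": 0,"az": 0,"tx": 0,"ty": 0,"tz": -0.001,"jaw": 0.2},
    {"ax": 0,"ay": 0,"az": 0,"tx": 0,"ty": 0,"tz": 0,"jaw": 0.35},
    {"ax": 0,"ay": 0,"az": 0,"tx": 0,"ty": 0,"tz": 0,"jaw": 0.5},
    {"ax": 0,"ay": 0,"az": 0,"tx": 0,"ty": 0,"tz": 0,"jaw": 0.7},
    {"ax": 0,"ay": 0,"az": 0,"tx": 0,"ty": 0,"tz": 0,"jaw": 0.8}
  ]
}}

```text
clock: 24.63
position: [520.0, -28.7, 57.3]
tool_rot: [[-1.0, -0.0, -0.0], [-0.0, 1.0, 0.0], [0.0, 0.0, -1.0]]
wrist_force: [-0.3, -0.9, -0.2]
opening: 65.5
grip_force: 0.0
```

Call:
{"method": "move_arm", "body": {
  "moves": [
    {"ax": 0,"ay": 0,"az": 0,"tx": 0,"ty": 0,"tz": -0.01,"jaw": 0.8},
    {"ax": 0,"ay": 0,"az": 0,"tx": 0,"ty": 0,"tz": -0.035,"jaw": 1},
    {"ax": 0,"ay": 0,"az": 0,"tx": 0,"ty": 0,"tz": -0.035,"jaw": 1},
    {"ax": 0,"ay": 0,"az": 0,"tx": 0.02,"ty": 0,"tz": -0.03,"jaw": 1},
    {"ax": 0,"ay": 0,"az": 0,"tx": 0.023,"ty": 0,"tz": 0,"jaw": 1}
  ]
}}

```text
clock: 25.05
position: [483.2, -29.9, 176.0]
tool_rot: [[-1.0, -0.001, 0.016], [-0.001, 1.0, -0.003], [-0.016, -0.003, -1.0]]
wrist_force: [1.2, -0.7, 0.3]
opening: 85.0
grip_force: 0.0
```

Call:
{"method": "move_arm", "body": {
  "moves": [
    {"ax": 0,"ay": 0,"az": 0,"tx": 0,"ty": 0,"tz": 0,"jaw": 1},
    {"ax": 0,"ay": 0,"az": 0,"tx": 0,"ty": 0,"tz": 0,"jaw": 1},
    {"ax": 0,"ay": 0,"az": 0,"tx": 0,"ty": 0,"tz": 0,"jaw": 1}
  ]
}}

```text
clock: 25.3
position: [477.3, -28.7, 167.5]
tool_rot: [[-1.0, -0.0, 0.0], [-0.0, 1.0, 0.0], [-0.0, 0.0, -1.0]]
wrist_force: [0.3, -0.4, -0.1]
opening: 84.9
grip_force: 0.0
```

```bash
python3 - <<'E'
from h import *
im,K,T=wrist(); print(r.state()["position"].round(1))
b=cv2.cvtColor(im,cv2.COLOR_BGR2GRAY)<45
for c,s in blobs(b,300): print(c,s,ray(c,51,K,T).round(1))
m=cv2.inRange(cv2.cvtColor(im,cv2.COLOR_BGR2HSV),(5,120,40),(25,255,255))
for c,s in blobs(m,60): print("amber",c,s,ray(c,15,K,T).round(1))
t,_,_=load("top"); s,_,_=load("scene")
v=np.hstack([cv2.resize(t[140:260,220:420],(400,240)),cv2.resize(s[120:300,150:400],(400,288))[:240]]); cv2.imwrite("pics/v9.png",np.vstack([v,cv2.resize(im[100:280],(800,281))]))
E
```

```text
[477.4 -28.7 167.2]
[274.   2.] [228, 0, 93, 5, 465] [344.4 -14.8  51. ]
[249.6 329.2] [0, 107, 512, 277, 45571] [603.9 -32.1  51. ]
[294.8 157.8] [275, 144, 36, 28, 378] [448.4   2.7  51. ]
[239.  171.7] [214, 154, 50, 32, 386] [459.2 -39.5  51. ]
[253.7 242.5] [243, 231, 23, 24, 453] [518.6 -28.3  51. ]
amber [254.1 224.6] [243, 215, 22, 23, 330] [517.9 -28.   15. ]
```

View pics/v9.png

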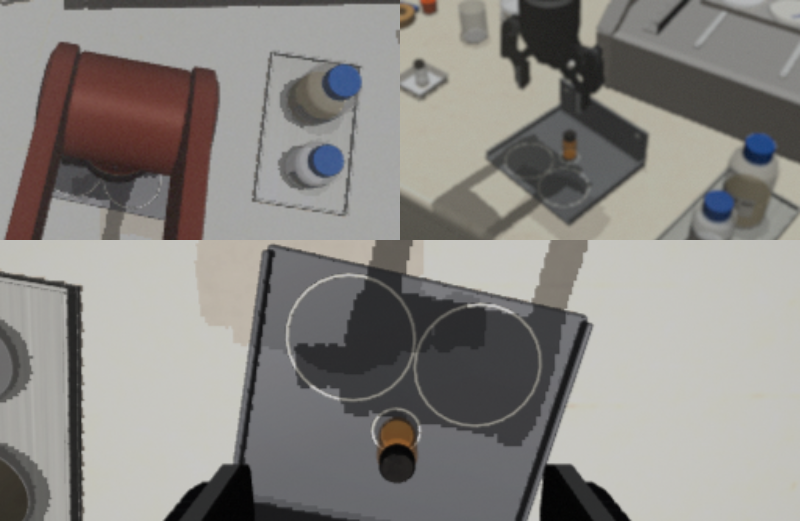

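The composite shows the filled vial upright on the rear ring. Both bottles stand in the tray.

```bash
python3 - <<'E'
from h import *
im,K,T=load("top")
m=cv2.inRange(cv2.cvtColor(im,cv2.COLOR_BGR2HSV),(105,110,60),(130,255,255)); m[:,:370]=0;m[:,420:]=0
for c,s in blobs(m,80): print(c,s,ray(c,141,K,T).round(1),ray(c,106,K,T).round(1))
E
```

```text
[391.6 180. ] [384, 172, 16, 17, 208] [ 561.4 -291.5  141. ] [ 568.5 -303.8  106. ]
[383.5 219.7] [376, 213, 16, 15, 176] [ 471.5 -266.3  141. ] [ 474.8 -277.6  106. ]
```

Call:
{"method": "move_arm", "body": {
  "moves": [
    {"ax": 0,"ay": 0,"az": 0,"tx": 0,"ty": -0.02,"tz": 0,"jaw": 1},
    {"ax": 0,"ay": 0,"az": 0,"tx": 0,"ty": -0.035,"tz": 0,"jaw": 1},
    {"ax": 0,"ay": 0,"az": 0,"tx": 0,"ty": -0.035,"tz": 0,"jaw": 1},
    {"ax": 0,"ay": 0,"az": 0,"tx": 0,"ty": -0.035,"tz": 0,"jaw": 1},
    {"ax": 0,"ay": 0,"az": 0,"tx": 0,"ty": -0.035,"tz": 0,"jaw": 1}
  ]
}}

```text
clock: 25.92
position: [477.3, -190.2, 167.0]
tool_rot: [[-1.0, -0.001, -0.001], [-0.001, 1.0, 0.0], [0.001, 0.0, -1.0]]
wrist_force: [0.4, -0.1, 0.7]
opening: 85.5
grip_force: 0.0
```

Call:
{"method": "move_arm", "body": {
  "moves": [
    {"ax": 0,"ay": 0,"az": 0,"tx": 0.001,"ty": -0.035,"tz": 0,"jaw": 1},
    {"ax": 0,"ay": 0,"az": 0,"tx": 0.001,"ty": -0.035,"tz": 0,"jaw": 1},
    {"ax": 0,"ay": 0,"az": 0,"tx": 0,"ty": -0.019,"tz": 0,"jaw": 1},
    {"ax": 0,"ay": 0,"az": 0,"tx": 0,"ty": 0,"tz": 0,"jaw": 1},
    {"ax": 0,"ay": 0,"az": 0,"tx": 0,"ty": 0,"tz": 0,"jaw": 1}
  ]
}}

```text
clock: 26.33
position: [475.1, -278.5, 166.8]
tool_rot: [[-1.0, 0.002, -0.001], [0.002, 1.0, 0.001], [0.001, 0.001, -1.0]]
wrist_force: [0.3, 0.0, 0.2]
opening: 85.3
grip_force: 0.0
```

Call:
{"method": "move_arm", "body": {
  "moves": [
    {"ax": 0,"ay": 0,"az": 0,"tx": 0,"ty": 0,"tz": 0.02,"jaw": 1},
    {"ax": 0,"ay": 0,"az": 0,"tx": 0,"ty": 0,"tz": 0.02,"jaw": 1},
    {"ax": 0,"ay": 0,"az": 0,"tx": 0,"ty": 0,"tz": 0.012,"jaw": 1},
    {"ax": 0,"ay": 0,"az": 0,"tx": 0,"ty": 0,"tz": 0,"jaw": 1},
    {"ax": 0,"ay": 0,"az": 0,"tx": 0,"ty": 0,"tz": 0,"jaw": 1}
  ]
}}

```text
clock: 26.75
position: [474.7, -276.1, 114.5]
tool_rot: [[-1.0, -0.001, -0.002], [-0.001, 1.0, 0.002], [0.002, 0.002, -1.0]]
wrist_force: [0.0, -0.6, 0.9]
opening: 85.4
grip_force: 0.0
```

Call:
{"method": "move_arm", "body": {
  "moves": [
    {"ax": 0,"ay": 0,"az": 0,"tx": 0,"ty": 0,"tz": 0,"jaw": 0.8},
    {"ax": 0,"ay": 0,"az": 0,"tx": 0,"ty": 0,"tz": 0,"jaw": 0.65},
    {"ax": 0,"ay": 0,"az": 0,"tx": 0,"ty": 0,"tz": 0,"jaw": 0.5},
    {"ax": 0,"ay": 0,"az": 0,"tx": 0,"ty": 0,"tz": 0,"jaw": 0.3},
    {"ax": 0,"ay": 0,"az": 0,"tx": 0,"ty": 0,"tz": 0,"jaw": 0}
  ]
}}

```text
clock: 27.17
position: [476.2, -278.6, 117.1]
tool_rot: [[-1.0, -0.0, 0.002], [-0.0, 1.0, -0.002], [-0.002, -0.002, -1.0]]
wrist_force: [-0.6, -1.2, 3.4]
opening: 35.2
grip_force: 59.1
```

Call:
{"method": "move_arm", "body": {
  "moves": [
    {"ax": 0,"ay": 0,"az": 0,"tx": 0,"ty": 0,"tz": 0,"jaw": 0},
    {"ax": 0,"ay": 0,"az": 0,"tx": 0,"ty": 0,"tz": 0,"jaw": 0},
    {"ax": 0,"ay": 0,"az": 0,"tx": 0,"ty": 0,"tz": 0,"jaw": 0}
  ]
}}

```text
clock: 27.42
position: [476.3, -278.6, 117.1]
tool_rot: [[-1.0, -0.0, 0.002], [-0.0, 1.0, -0.002], [-0.002, -0.002, -1.0]]
wrist_force: [-0.7, -0.1, 6.0]
opening: 35.1
grip_force: 59.5
```

Call:
{"method": "move_arm", "body": {
  "moves": [
    {"ax": 0,"ay": 0,"az": 0,"tx": 0,"ty": 0,"tz": -0.01,"jaw": 0},
    {"ax": 0,"ay": 0,"az": 0,"tx": 0,"ty": 0,"tz": -0.02,"jaw": 0},
    {"ax": 0,"ay": 0,"az": 0,"tx": 0,"ty": 0,"tz": -0.015,"jaw": 0},
    {"ax": 0,"ay": 0,"az": 0,"tx": 0,"ty": 0.012,"tz": 0,"jaw": 0},
    {"ax": 0,"ay": 0,"az": 0,"tx": 0.001,"ty": 0.024,"tz": 0,"jaw": 0}
  ]
}}

```text
clock: 27.83
position: [475.0, -243.1, 161.7]
tool_rot: [[-1.0, 0.003, 0.003], [0.003, 1.0, -0.002], [-0.003, -0.002, -1.0]]
wrist_force: [1.3, -0.2, -1.5]
opening: 35.4
grip_force: 59.2
```

Call:
{"method": "move_arm", "body": {
  "moves": [
    {"ax": 0,"ay": 0,"az": 0,"tx": 0.002,"ty": 0.025,"tz": 0,"jaw": 0},
    {"ax": 0,"ay": 0,"az": 0,"tx": 0.002,"ty": 0.025,"tz": 0,"jaw": 0},
    {"ax": 0,"ay": 0,"az": 0,"tx": 0.002,"ty": 0.025,"tz": 0,"jaw": 0},
    {"ax": 0,"ay": 0,"az": 0,"tx": 0.002,"ty": 0.025,"tz": 0,"jaw": 0},
    {"ax": 0,"ay": 0,"az": 0,"tx": 0.002,"ty": 0.025,"tz": 0,"jaw": 0}
  ]
}}

```text
clock: 28.25
position: [462.4, -114.2, 159.1]
tool_rot: [[-1.0, -0.0, -0.003], [-0.0, 1.0, 0.002], [0.003, 0.002, -1.0]]
wrist_force: [0.8, 0.2, -2.4]
opening: 35.3
grip_force: 59.2
```

Call:
{"method": "move_arm", "body": {
  "moves": [
    {"ax": 0,"ay": 0,"az": 0,"tx": 0,"ty": 0.025,"tz": 0,"jaw": 0},
    {"ax": 0,"ay": 0,"az": 0,"tx": 0,"ty": 0.024,"tz": 0,"jaw": 0},
    {"ax": 0,"ay": 0,"az": 0,"tx": 0,"ty": 0.013,"tz": 0,"jaw": 0},
    {"ax": 0,"ay": 0,"az": 0,"tx": 0,"ty": 0,"tz": 0,"jaw": 0},
    {"ax": 0,"ay": 0,"az": 0,"tx": 0,"ty": 0,"tz": 0,"jaw": 0}
  ]
}}

```text
clock: 28.67
position: [462.8, -53.4, 159.4]
tool_rot: [[-1.0, -0.002, -0.002], [-0.002, 1.0, 0.0], [0.002, 0.0, -1.0]]
wrist_force: [-0.3, -1.2, -1.6]
opening: 35.4
grip_force: 59.3
```

Call:
{"method": "move_arm", "body": {
  "moves": [
    {"ax": 0,"ay": 0,"az": 0,"tx": -0.002,"ty": -0.002,"tz": 0.014,"jaw": 0},
    {"ax": 0,"ay": 0,"az": 0,"tx": 0,"ty": 0,"tz": 0.012,"jaw": 0},
    {"ax": 0,"ay": 0,"az": 0,"tx": 0,"ty": 0,"tz": 0.007,"jaw": 0},
    {"ax": 0,"ay": 0,"az": 0,"tx": 0,"ty": 0,"tz": 0.001,"jaw": 0},
    {"ax": 0,"ay": 0,"az": 0,"tx": 0,"ty": 0,"tz": 0,"jaw": 0}
  ]
}}

```text
clock: 29.08
position: [465.4, -57.0, 125.7]
tool_rot: [[-1.0, 0.001, -0.002], [0.001, 1.0, 0.0], [0.002, 0.0, -1.0]]
wrist_force: [-0.3, 0.6, -2.1]
opening: 35.2
grip_force: 59.3
```

Call:
{"method": "move_arm", "body": {
  "moves": [
    {"ax": 0,"ay": 0,"az": 0,"tx": 0,"ty": 0,"tz": 0.002,"jaw": 0},
    {"ax": 0,"ay": 0,"az": 0,"tx": 0,"ty": 0,"tz": 0,"jaw": 0},
    {"ax": 0,"ay": 0,"az": 0,"tx": 0,"ty": 0,"tz": 0,"jaw": 0}
  ]
}}

```text
clock: 29.33
position: [466.6, -56.9, 125.1]
tool_rot: [[-1.0, -0.0, 0.001], [-0.0, 1.0, -0.0], [-0.001, -0.0, -1.0]]
wrist_force: [-0.1, -0.9, -0.9]
opening: 35.0
grip_force: 59.3
```

Call:
{"method": "move_arm", "body": {
  "moves": [
    {"ax": 0,"ay": 0,"az": 0,"tx": 0,"ty": 0,"tz": 0.0015,"jaw": 0},
    {"ax": 0,"ay": 0,"az": 0,"tx": 0,"ty": 0,"tz": 0,"jaw": 0},
    {"ax": 0,"ay": 0,"az": 0,"tx": 0,"ty": 0,"tz": 0,"jaw": 0}
  ]
}}

```text
clock: 29.58
position: [466.2, -56.7, 123.2]
tool_rot: [[-1.0, -0.0, 0.0], [-0.0, 1.0, -0.0], [-0.0, -0.0, -1.0]]
wrist_force: [0.1, 0.9, -0.6]
opening: 35.4
grip_force: 59.3
```

Call:
{"method": "move_arm", "body": {
  "moves": [
    {"ax": 0,"ay": 0,"az": 0,"tx": 0.001,"ty": 0.001,"tz": 0.002,"jaw": 0},
    {"ax": 0,"ay": 0,"az": 0,"tx": 0,"ty": 0,"tz": 0,"jaw": 0},
    {"ax": 0,"ay": 0,"az": 0,"tx": 0,"ty": 0,"tz": 0,"jaw": 0}
  ]
}}

```text
clock: 29.83
position: [464.9, -55.5, 120.9]
tool_rot: [[-1.0, -0.0, -0.0], [-0.0, 1.0, 0.0], [0.0, 0.0, -1.0]]
wrist_force: [-0.8, 1.3, -1.2]
opening: 35.4
grip_force: 59.3
```

Call:
{"method": "move_arm", "body": {
  "moves": [
    {"ax": 0,"ay": 0,"az": 0,"tx": 0,"ty": 0,"tz": 0.0015,"jaw": 0},
    {"ax": 0,"ay": 0,"az": 0,"tx": 0,"ty": 0,"tz": 0,"jaw": 0},
    {"ax": 0,"ay": 0,"az": 0,"tx": 0,"ty": 0,"tz": 0,"jaw": 0}
  ]
}}

```text
clock: 30.08
position: [465.6, -55.8, 120.1]
tool_rot: [[-1.0, -0.0, 0.001], [-0.0, 1.0, -0.0], [-0.001, -0.0, -1.0]]
wrist_force: [-0.5, -0.7, 1.8]
opening: 35.2
grip_force: 59.6
```

Call:
{"method": "move_arm", "body": {
  "moves": [
    {"ax": 0,"ay": 0,"az": 0,"tx": 0,"ty": 0,"tz": 0,"jaw": 0.5},
    {"ax": 0,"ay": 0,"az": 0,"tx": 0,"ty": 0,"tz": 0,"jaw": 0.7},
    {"ax": 0,"ay": 0,"az": 0,"tx": 0,"ty": 0,"tz": 0,"jaw": 0.85},
    {"ax": 0,"ay": 0,"az": 0,"tx": 0,"ty": 0,"tz": 0,"jaw": 1},
    {"ax": 0,"ay": 0,"az": 0,"tx": 0,"ty": 0,"tz": 0,"jaw": 1}
  ]
}}

```text
clock: 30.5
position: [465.1, -55.7, 119.5]
tool_rot: [[-1.0, -0.0, -0.0], [-0.0, 1.0, 0.0], [0.0, 0.0, -1.0]]
wrist_force: [-0.7, -0.7, -0.1]
opening: 85.0
grip_force: 0.0
```

Call:
{"method": "move_arm", "body": {
  "moves": [
    {"ax": 0,"ay": 0,"az": 0,"tx": 0,"ty": 0,"tz": -0.02,"jaw": 1},
    {"ax": 0,"ay": 0,"az": 0,"tx": 0,"ty": 0,"tz": -0.035,"jaw": 1},
    {"ax": 0,"ay": 0,"az": 0,"tx": 0,"ty": 0,"tz": -0.035,"jaw": 1},
    {"ax": 0,"ay": 0,"az": 0,"tx": -0.01,"ty": -0.02,"tz": 0,"jaw": 1},
    {"ax": 0,"ay": 0,"az": 0,"tx": -0.014,"ty": -0.035,"tz": 0,"jaw": 1}
  ]
}}

```text
clock: 30.92
position: [490.9, -109.6, 213.0]
tool_rot: [[-1.0, -0.004, 0.006], [-0.004, 1.0, -0.001], [-0.006, -0.001, -1.0]]
wrist_force: [0.6, 0.5, 0.2]
opening: 85.5
grip_force: 0.0
```

Call:
{"method": "move_arm", "body": {
  "moves": [
    {"ax": 0,"ay": 0,"az": 0,"tx": -0.014,"ty": -0.035,"tz": 0,"jaw": 1},
    {"ax": 0,"ay": 0,"az": 0,"tx": -0.014,"ty": -0.035,"tz": 0,"jaw": 1},
    {"ax": 0,"ay": 0,"az": 0,"tx": -0.014,"ty": -0.035,"tz": 0,"jaw": 1},
    {"ax": 0,"ay": 0,"az": 0,"tx": -0.014,"ty": -0.035,"tz": 0,"jaw": 1},
    {"ax": 0,"ay": 0,"az": 0,"tx": -0.01,"ty": -0.025,"tz": 0,"jaw": 1}
  ]
}}

```text
clock: 31.33
position: [556.0, -278.8, 209.6]
tool_rot: [[-1.0, 0.001, 0.001], [0.001, 1.0, -0.001], [-0.001, -0.001, -1.0]]
wrist_force: [0.9, 0.1, -0.6]
opening: 85.2
grip_force: 0.0
```

Call:
{"method": "move_arm", "body": {
  "moves": [
    {"ax": 0,"ay": 0,"az": 0,"tx": -0.006,"ty": -0.016,"tz": 0,"jaw": 1},
    {"ax": 0,"ay": 0,"az": 0,"tx": 0,"ty": 0,"tz": 0,"jaw": 1},
    {"ax": 0,"ay": 0,"az": 0,"tx": 0,"ty": 0,"tz": 0,"jaw": 1},
    {"ax": 0,"ay": 0,"az": 0,"tx": 0,"ty": 0,"tz": 0,"jaw": 1},
    {"ax": 0,"ay": 0,"az": 0,"tx": 0,"ty": 0,"tz": 0,"jaw": 1}
  ]
}}

```text
clock: 31.75
position: [560.8, -290.3, 209.3]
tool_rot: [[-1.0, -0.001, -0.001], [-0.001, 1.0, 0.001], [0.001, 0.001, -1.0]]
wrist_force: [0.7, -0.1, 0.1]
opening: 85.7
grip_force: 0.0
```

```bash
python3 - <<'E'
from h import *
im,K,T=load("top"); print(r.state()["position"].round(1))
m=cv2.inRange(cv2.cvtColor(im,cv2.COLOR_BGR2HSV),(105,110,60),(130,255,255)); m[:,:230]=0;m[:,420:]=0
for c,s in blobs(m,50): print(c,s,ray(c,141,K,T).round(1),ray(c,109,K,T).round(1))
E
```

```text
[ 560.9 -290.3  209.5]
[390.4 180.9] [384, 175, 15, 14, 135] [ 559.4 -288.6  141. ] [ 565.8 -299.8  109. ]
[288.1 225.8] [281, 218, 15, 16, 184] [461.6 -53.5 141. ] [464.2 -55.5 109. ]
```

Call:
{"method": "move_arm", "body": {
  "moves": [
    {"ax": 0,"ay": 0,"az": 0,"tx": 0,"ty": -0.001,"tz": 0.02,"jaw": 1},
    {"ax": 0,"ay": 0,"az": 0,"tx": 0,"ty": 0,"tz": 0.02,"jaw": 1},
    {"ax": 0,"ay": 0,"az": 0,"tx": 0,"ty": 0,"tz": 0.015,"jaw": 1},
    {"ax": 0,"ay": 0,"az": 0,"tx": 0,"ty": 0,"tz": 0.008,"jaw": 1},
    {"ax": 0,"ay": 0,"az": 0,"tx": 0,"ty": 0,"tz": 0,"jaw": 1}
  ]
}}

```text
clock: 32.22
position: [559.6, -290.7, 144.1]
tool_rot: [[-1.0, -0.001, -0.004], [-0.001, 1.0, 0.003], [0.004, 0.003, -1.0]]
wrist_force: [-0.9, 0.5, -0.5]
opening: 85.3
grip_force: 0.0
```

Call:
{"method": "move_arm", "body": {
  "moves": [
    {"ax": 0,"ay": 0,"az": 0,"tx": 0,"ty": 0,"tz": 0,"jaw": 0.8},
    {"ax": 0,"ay": 0,"az": 0,"tx": 0,"ty": 0,"tz": 0,"jaw": 0.65},
    {"ax": 0,"ay": 0,"az": 0,"tx": 0,"ty": 0,"tz": 0,"jaw": 0.5},
    {"ax": 0,"ay": 0,"az": 0,"tx": 0,"ty": 0,"tz": 0,"jaw": 0.3},
    {"ax": 0,"ay": 0,"az": 0,"tx": 0,"ty": 0,"tz": 0,"jaw": 0}
  ]
}}

```text
clock: 32.63
position: [562.5, -293.3, 148.7]
tool_rot: [[-1.0, -0.0, 0.003], [-0.0, 1.0, -0.002], [-0.003, -0.002, -1.0]]
wrist_force: [1.2, 1.1, 2.7]
opening: 38.5
grip_force: 56.7
```

Call:
{"method": "move_arm", "body": {
  "moves": [
    {"ax": 0,"ay": 0,"az": 0,"tx": 0,"ty": 0,"tz": 0,"jaw": 0},
    {"ax": 0,"ay": 0,"az": 0,"tx": 0,"ty": 0,"tz": 0,"jaw": 0},
    {"ax": 0,"ay": 0,"az": 0,"tx": 0,"ty": 0,"tz": 0,"jaw": 0}
  ]
}}

```text
clock: 32.88
position: [562.5, -293.3, 148.7]
tool_rot: [[-1.0, -0.0, 0.003], [-0.0, 1.0, -0.002], [-0.003, -0.002, -1.0]]
wrist_force: [-0.4, 0.6, 5.8]
opening: 38.2
grip_force: 57.0
```

Call:
{"method": "move_arm", "body": {
  "moves": [
    {"ax": 0,"ay": 0,"az": 0,"tx": 0,"ty": 0,"tz": -0.012,"jaw": 0},
    {"ax": 0,"ay": 0,"az": 0,"tx": 0,"ty": 0,"tz": -0.027,"jaw": 0},
    {"ax": 0,"ay": 0,"az": 0,"tx": 0,"ty": 0,"tz": -0.027,"jaw": 0},
    {"ax": 0,"ay": 0,"az": 0,"tx": 0,"ty": 0,"tz": -0.027,"jaw": 0},
    {"ax": 0,"ay": 0,"az": 0,"tx": 0,"ty": 0,"tz": -0.03,"jaw": 0}
  ]
}}

```text
clock: 33.3
position: [559.6, -291.9, 268.6]
tool_rot: [[-1.0, -0.0, -0.004], [-0.0, 1.0, 0.002], [0.004, 0.002, -1.0]]
wrist_force: [-0.7, 0.2, -2.4]
opening: 37.9
grip_force: 56.2
```

Call:
{"method": "move_arm", "body": {
  "moves": [
    {"ax": 0,"ay": 0,"az": 0,"tx": 0,"ty": 0,"tz": 0,"jaw": 0},
    {"ax": 0,"ay": 0,"az": 0,"tx": 0.004,"ty": 0.013,"tz": 0,"jaw": 0},
    {"ax": 0,"ay": 0,"az": 0,"tx": 0.007,"ty": 0.027,"tz": 0,"jaw": 0},
    {"ax": 0,"ay": 0,"az": 0,"tx": 0.007,"ty": 0.027,"tz": 0,"jaw": 0},
    {"ax": 0,"ay": 0,"az": 0,"tx": 0.007,"ty": 0.027,"tz": 0,"jaw": 0}
  ]
}}

```text
clock: 33.72
position: [533.8, -196.7, 266.3]
tool_rot: [[-1.0, 0.001, -0.005], [0.001, 1.0, 0.003], [0.005, 0.003, -1.0]]
wrist_force: [0.2, 0.4, -2.9]
opening: 38.3
grip_force: 56.1
```

Call:
{"method": "move_arm", "body": {
  "moves": [
    {"ax": 0,"ay": 0,"az": 0,"tx": 0.007,"ty": 0.027,"tz": 0,"jaw": 0},
    {"ax": 0,"ay": 0,"az": 0,"tx": 0.007,"ty": 0.027,"tz": 0,"jaw": 0},
    {"ax": 0,"ay": 0,"az": 0,"tx": 0.007,"ty": 0.027,"tz": 0,"jaw": 0},
    {"ax": 0,"ay": 0,"az": 0,"tx": 0.007,"ty": 0.027,"tz": 0,"jaw": 0},
    {"ax": 0,"ay": 0,"az": 0,"tx": 0.007,"ty": 0.027,"tz": 0,"jaw": 0}
  ]
}}

```text
clock: 34.13
position: [498.5, -61.7, 266.5]
tool_rot: [[-1.0, -0.0, -0.006], [-0.0, 1.0, 0.002], [0.006, 0.002, -1.0]]
wrist_force: [-0.1, -0.9, -2.7]
opening: 38.2
grip_force: 56.1
```

Call:
{"method": "move_arm", "body": {
  "moves": [
    {"ax": 0,"ay": 0,"az": 0,"tx": 0.007,"ty": 0.027,"tz": 0,"jaw": 0},
    {"ax": 0,"ay": 0,"az": 0,"tx": 0.007,"ty": 0.027,"tz": 0,"jaw": 0},
    {"ax": 0,"ay": 0,"az": 0,"tx": 0.004,"ty": 0.02,"tz": 0,"jaw": 0},
    {"ax": 0,"ay": 0,"az": 0,"tx": 0.002,"ty": 0.008,"tz": 0,"jaw": 0},
    {"ax": 0,"ay": 0,"az": 0,"tx": 0,"ty": 0,"tz": 0,"jaw": 0}
  ]
}}

```text
clock: 34.55
position: [478.9, 20.2, 267.2]
tool_rot: [[-1.0, -0.003, -0.005], [-0.003, 1.0, 0.001], [0.005, 0.001, -1.0]]
wrist_force: [0.3, -0.3, -2.9]
opening: 38.1
grip_force: 56.1
```

Call:
{"method": "move_arm", "body": {
  "moves": [
    {"ax": 0,"ay": 0,"az": 0,"tx": 0,"ty": 0,"tz": 0,"jaw": 0},
    {"ax": 0,"ay": 0,"az": 0,"tx": 0,"ty": 0,"tz": 0,"jaw": 0}
  ]
}}

```text
clock: 34.72
position: [480.9, 17.5, 268.8]
tool_rot: [[-1.0, 0.0, -0.001], [0.0, 1.0, -0.001], [0.001, -0.001, -1.0]]
wrist_force: [-0.3, -1.1, -3.1]
opening: 38.0
grip_force: 56.1
```

Call:
{"method": "move_arm", "body": {
  "moves": [
    {"ax": 0,"ay": 0,"az": 0,"tx": 0,"ty": 0.0005,"tz": 0.015,"jaw": 0},
    {"ax": 0,"ay": 0,"az": 0,"tx": 0,"ty": 0,"tz": 0.027,"jaw": 0},
    {"ax": 0,"ay": 0,"az": 0,"tx": 0,"ty": 0,"tz": 0.027,"jaw": 0},
    {"ax": 0,"ay": 0,"az": 0,"tx": 0,"ty": 0,"tz": 0.02,"jaw": 0},
    {"ax": 0,"ay": 0,"az": 0,"tx": 0,"ty": 0,"tz": 0.012,"jaw": 0}
  ]
}}

```text
clock: 35.13
position: [479.4, 17.6, 165.4]
tool_rot: [[-1.0, 0.002, -0.005], [0.002, 1.0, -0.0], [0.005, -0.0, -1.0]]
wrist_force: [-1.0, -0.9, -3.0]
opening: 38.1
grip_force: 56.1
```

Call:
{"method": "move_arm", "body": {
  "moves": [
    {"ax": 0,"ay": 0,"az": 0,"tx": 0,"ty": 0,"tz": 0.006,"jaw": 0},
    {"ax": 0,"ay": 0,"az": 0,"tx": 0,"ty": 0,"tz": 0,"jaw": 0},
    {"ax": 0,"ay": 0,"az": 0,"tx": 0,"ty": 0,"tz": 0,"jaw": 0},
    {"ax": 0,"ay": 0,"az": 0,"tx": 0,"ty": 0,"tz": 0,"jaw": 0},
    {"ax": 0,"ay": 0,"az": 0,"tx": 0,"ty": 0,"tz": 0,"jaw": 0}
  ]
}}

```text
clock: 35.55
position: [482.5, 18.4, 164.2]
tool_rot: [[-1.0, 0.0, 0.003], [0.0, 1.0, -0.0], [-0.003, -0.0, -1.0]]
wrist_force: [-0.2, -0.2, -3.1]
opening: 37.9
grip_force: 56.2
```

Call:
{"method": "move_arm", "body": {
  "moves": [
    {"ax": 0,"ay": 0,"az": 0,"tx": 0,"ty": 0,"tz": 0.005,"jaw": 0},
    {"ax": 0,"ay": 0,"az": 0,"tx": 0,"ty": 0,"tz": 0,"jaw": 0},
    {"ax": 0,"ay": 0,"az": 0,"tx": 0,"ty": 0,"tz": 0,"jaw": 0},
    {"ax": 0,"ay": 0,"az": 0,"tx": 0,"ty": 0,"tz": 0,"jaw": 0}
  ]
}}

```text
clock: 35.88
position: [481.1, 18.9, 157.6]
tool_rot: [[-1.0, -0.0, -0.0], [-0.0, 1.0, -0.0], [0.0, -0.0, -1.0]]
wrist_force: [0.5, 0.5, -2.9]
opening: 38.1
grip_force: 56.1
```

Call:
{"method": "move_arm", "body": {
  "moves": [
    {"ax": 0,"ay": 0,"az": 0,"tx": 0.0005,"ty": 0,"tz": 0.002,"jaw": 0},
    {"ax": 0,"ay": 0,"az": 0,"tx": 0,"ty": 0,"tz": 0,"jaw": 0},
    {"ax": 0,"ay": 0,"az": 0,"tx": 0,"ty": 0,"tz": 0,"jaw": 0}
  ]
}}

```text
clock: 36.13
position: [480.5, 18.8, 155.4]
tool_rot: [[-1.0, -0.0, -0.0], [-0.0, 1.0, 0.0], [0.0, 0.0, -1.0]]
wrist_force: [-0.0, 0.5, -2.9]
opening: 38.3
grip_force: 56.1
```

Call:
{"method": "move_arm", "body": {
  "moves": [
    {"ax": 0,"ay": 0,"az": 0,"tx": 0,"ty": 0,"tz": 0.002,"jaw": 0},
    {"ax": 0,"ay": 0,"az": 0,"tx": 0,"ty": 0,"tz": 0,"jaw": 0},
    {"ax": 0,"ay": 0,"az": 0,"tx": 0,"ty": 0,"tz": 0,"jaw": 0}
  ]
}}

```text
clock: 36.38
position: [480.5, 18.8, 153.4]
tool_rot: [[-1.0, -0.0, -0.0], [-0.0, 1.0, 0.0], [0.0, 0.0, -1.0]]
wrist_force: [0.9, -0.5, -3.9]
opening: 38.2
grip_force: 56.1
```

Call:
{"method": "move_arm", "body": {
  "moves": [
    {"ax": 0,"ay": 0,"az": 0,"tx": 0,"ty": 0,"tz": 0.0015,"jaw": 0},
    {"ax": 0,"ay": 0,"az": 0,"tx": 0,"ty": 0,"tz": 0,"jaw": 0},
    {"ax": 0,"ay": 0,"az": 0,"tx": 0,"ty": 0,"tz": 0,"jaw": 0}
  ]
}}

```text
clock: 36.63
position: [480.6, 18.8, 152.0]
tool_rot: [[-1.0, -0.0, -0.0], [-0.0, 1.0, 0.0], [0.0, 0.0, -1.0]]
wrist_force: [1.0, 0.3, -3.6]
opening: 37.7
grip_force: 56.1
```

Call:
{"method": "move_arm", "body": {
  "moves": [
    {"ax": 0,"ay": 0,"az": 0,"tx": 0,"ty": 0,"tz": 0.001,"jaw": 0},
    {"ax": 0,"ay": 0,"az": 0,"tx": 0,"ty": 0,"tz": 0,"jaw": 0},
    {"ax": 0,"ay": 0,"az": 0,"tx": 0,"ty": 0,"tz": 0,"jaw": 0}
  ]
}}

```text
clock: 36.88
position: [481.1, 18.8, 151.8]
tool_rot: [[-1.0, -0.0, 0.001], [-0.0, 1.0, -0.0], [-0.001, -0.0, -1.0]]
wrist_force: [-1.9, -0.7, 1.9]
opening: 38.2
grip_force: 56.9
```

Call:
{"method": "move_arm", "body": {
  "moves": [
    {"ax": 0,"ay": 0,"az": 0,"tx": 0,"ty": 0,"tz": 0,"jaw": 0.55},
    {"ax": 0,"ay": 0,"az": 0,"tx": 0,"ty": 0,"tz": 0,"jaw": 0.7},
    {"ax": 0,"ay": 0,"az": 0,"tx": 0,"ty": 0,"tz": 0,"jaw": 0.85},
    {"ax": 0,"ay": 0,"az": 0,"tx": 0,"ty": 0,"tz": 0,"jaw": 1},
    {"ax": 0,"ay": 0,"az": 0,"tx": 0,"ty": 0,"tz": 0,"jaw": 1}
  ]
}}

```text
clock: 37.3
position: [480.8, 18.8, 151.2]
tool_rot: [[-1.0, -0.0, 0.0], [-0.0, 1.0, -0.0], [-0.0, -0.0, -1.0]]
wrist_force: [0.2, -0.0, -0.1]
opening: 85.3
grip_force: 0.0
```

Call:
{"method": "move_arm", "body": {
  "moves": [
    {"ax": 0,"ay": 0,"az": 0,"tx": 0,"ty": 0,"tz": -0.02,"jaw": 1},
    {"ax": 0,"ay": 0,"az": 0,"tx": 0,"ty": 0,"tz": -0.035,"jaw": 1},
    {"ax": 0,"ay": 0,"az": 0,"tx": 0,"ty": 0,"tz": -0.035,"jaw": 1},
    {"ax": 0,"ay": 0,"az": 0,"tx": 0,"ty": 0,"tz": -0.02,"jaw": 1},
    {"ax": 0,"ay": 0,"az": 0,"tx": 0.01,"ty": 0.03,"tz": 0,"jaw": 1}
  ]
}}

```text
clock: 37.72
position: [475.9, 45.7, 268.0]
tool_rot: [[-1.0, 0.004, 0.014], [0.004, 1.0, -0.003], [-0.014, -0.003, -1.0]]
wrist_force: [0.9, 0.9, 0.9]
opening: 85.6
grip_force: 0.0
```

Call:
{"method": "move_arm", "body": {
  "moves": [
    {"ax": 0,"ay": 0,"az": 0,"tx": 0.01,"ty": 0.03,"tz": 0,"jaw": 1},
    {"ax": 0,"ay": 0,"az": 0,"tx": 0.01,"ty": 0.03,"tz": 0,"jaw": 1},
    {"ax": 0,"ay": 0,"az": 0,"tx": 0.01,"ty": 0.03,"tz": 0,"jaw": 1},
    {"ax": 0,"ay": 0,"az": 0,"tx": 0.01,"ty": 0.03,"tz": 0,"jaw": 1},
    {"ax": 0,"ay": 0,"az": 0,"tx": 0.01,"ty": 0.03,"tz": 0,"jaw": 1}
  ]
}}

```text
clock: 38.13
position: [420.0, 200.1, 261.2]
tool_rot: [[-1.0, 0.0, 0.001], [0.0, 1.0, 0.0], [-0.001, 0.0, -1.0]]
wrist_force: [1.1, 0.1, -0.4]
opening: 85.6
grip_force: 0.0
```

Call:
{"method": "move_arm", "body": {
  "moves": [
    {"ax": 0,"ay": 0,"az": 0,"tx": 0,"ty": 0,"tz": 0,"jaw": 1},
    {"ax": 0,"ay": 0,"az": 0,"tx": 0,"ty": 0,"tz": 0,"jaw": 1},
    {"ax": 0,"ay": 0,"az": 0,"tx": 0,"ty": 0,"tz": 0,"jaw": 1},
    {"ax": 0,"ay": 0,"az": 0,"tx": 0,"ty": 0,"tz": 0,"jaw": 1}
  ]
}}

```text
clock: 38.47
position: [421.0, 198.0, 261.1]
tool_rot: [[-1.0, 0.001, 0.0], [0.001, 1.0, -0.0], [-0.0, -0.0, -1.0]]
wrist_force: [-0.5, 0.5, 0.1]
opening: 85.1
grip_force: 0.0
```

```bash
python3 - <<'E'
from h import *
im,K,T=load("top"); print(r.state()["position"].round(1))
m=cv2.inRange(cv2.cvtColor(im,cv2.COLOR_BGR2HSV),(105,110,60),(130,255,255)); m[:,:230]=0;m[:,420:]=0
for c,s in blobs(m,50): print(c,s,ray(c,144,K,T).round(1),ray(c,109,K,T).round(1))
g=cv2.cvtColor(im,cv2.COLOR_BGR2GRAY)
for n,(a,b,c,d,z) in {"filled":(268,198,284,213,54),"empty":(142,193,165,214,50)}.items():
    m=np.zeros_like(g); m[b:d,a:c]=g[b:d,a:c]<75
    for c0,s in blobs(m): print(n,c0,s,ray(c0,z,K,T).round(1))
s,_,_=load("scene"); cv2.imwrite("pics/v10.png",np.hstack([im[120:270,120:420],s[100:300,110:410][:150]]))
E
```

```text
[421.1 197.9 261.1]
[255.4 217.9] [248, 210, 16, 17, 222] [480.1  18.9 144. ] [483.7  19.8 109. ]
[288.1 225.8] [281, 218, 15, 16, 184] [461.3 -53.4 144. ] [464.2 -55.5 109. ]
filled [274.9 204.8] [271, 201, 8, 8, 47] [521.3 -27.6  54. ]
empty [148.5 201.3] [145, 198, 8, 8, 46] [536.1 288.7  50. ]
empty [142.4 211.4] [142, 209, 2, 5, 8] [510.9 302.8  50. ]
```

View pics/v10.png

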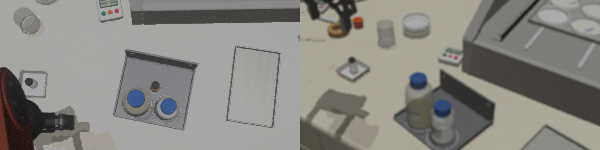

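The final picture shows both bottles upright on their rings, the filled vial behind them and the empty vial in the boat. The measurements put everything within about 2 mm of its target.

```bash
python3 -c "
from rig import r
print(r.hand_in())"
```

```text
the job is handed in; nothing more can be done
None
```

The vial swap is finished and handed in at about 38 s of the 112 s allowed: the bottles and both vials measured within about 2 mm of target, upright and released, but the hand-in call gave no verdict, so I can't confirm the judged result.

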